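Wind the load stand, then ratchet four clicks and hold

TASK

Get the ratchet load stand ready for a reading: turn its yellow wing key clockwise (seen from above), regrasping as needed, until it is fully against its stop, and leave it there. Then take the lever's red handle and advance it clockwise by exactly four clicks from where it stands, stop as soon as the fourth has dropped in (not a fifth), and finish while still gripping the handle there, at rest. Leave the loose things on the bench where they are.

Things in the scene. Friction and masses are not known exactly. Their poses are not given: they have to be found in the camera images.
- stand: ratchet load stand, fixed: grey base plate 150 (x) x 310 (y) x 12 mm, origin at the centre of its underside, z up. It carries a blue drum (68 mm wide, top 46 mm above the bench) with the yellow key, vertical axis at x 25, y 85 mm of the stand's frame, and a steel ratchet wheel (73 mm wide) with the lever, vertical axis at x 0, y -75 mm, whose round flange sits on the plate at any angle.
- key_grip (a point): point on the key's axis, 70 mm above the bench, at the height to grip: the yellow blade is 46 mm long (this point's x axis), 10 mm thick (y axis) and reaches from 52 to 86 mm above the bench. The point turns with the key.
- key (a joint): turn of the key in rad, growing clockwise from above; it starts between 0 and 0.6 and the stop is at 2.6. A spring inside makes it stiffer as it winds (about 0.09 N m at first, 0.15 N m before the stop), but friction keeps it where it is left.
- handle (a point): point on the axis of the lever's red handle, 88 mm above the bench, 110 mm from pivot, at the height to grip. The handle is an upright round grip, 24 mm diameter, 53 to 113 mm above the bench; it spins freely on its own axis, so the gripper need not turn with the lever. Below it the dark lever arm runs to the pivot, its top 49 mm above the bench.
- pivot (a point): the lever's vertical axis, 88 mm above the bench (same height as handle), fixed to the stand.
- lever (a joint): lever angle in rad, growing clockwise from above. A click is 0.262 rad (15 degrees, 28.7 mm at the handle). It starts resting on a tooth at about 0 and stops at 6.4 clicks; it cannot go back. The push at the handle rises from about 2 to 5 N as a tooth lifts the pawl and falls suddenly by 4 N or more as it drops behind, 0.8 to 0.9 of a click on. A weak spring leans the lever back on the pawl.
- pawl (a joint): brass sprung pawl against the teeth on the side away from the robot, 40 mm above the bench. Angle in rad: 0 seated between two teeth, rising to about 0.05 as a tooth lifts it, snapping back to 0 at each click.
- pliers: bystander: pliers with red handles, 62x147x13 mm, lying; origin at the centre of its underside
- caliper: bystander: steel caliper, 62x200x10 mm, lying; origin at the centre of its underside
- oil_bottle: bystander: yellow oil bottle with a red spout, 54 mm across, 165 mm tall; origin at the centre of its underside
- grease_tin: bystander: blue tin with a white lid, 69 mm across, 44 mm tall; origin at the centre of its underside
- sample_jar_0: bystander: white jar with a blue lid, 54 mm across, 64 mm tall; origin at the centre of its underside
- check_weight: bystander: beige cylindrical check weight with a head, 38 mm across, 66 mm tall; origin at the centre of its underside
- tape_black: bystander: roll of black tape, 64 mm across, 18 mm tall; origin at the centre of its underside

How it is judged:
By the outcome, as a careful person would: the job done as asked, in the order asked, and still so for the second after the job is handed in, while the arm keeps its last pose, push and grip.
It also fails if it takes over 64 s, if anything falls off the work surface, if the arm or the gripper's body presses on something with over 40 N, if the wrist force passes 120 N, or if a joint passes its speed limit or range.

ROBOT

A 6-joint arm with a two-finger parallel gripper is mounted at the origin on a cart in front of the work surface, level with it; the furniture and walls round the work are solid. World frame = base frame: x ahead of the robot, y to its left, z up, the work surface at z = 0. Lengths are in m, angles in rad, forces in N, time in s.
With the tool pointing down it reaches from about 0.275 to 0.85 m from the base axis. Payload 5.2 kg.
Tool frame: the origin (TCP) lies midway between the tips of the shut fingers; the grasp point (between the pads) lies ctrl.tcp_to_grasp behind it (ctrl.tcp_to_grasp is the distance from the TCP to the grasp point, in m); z points along the fingers, y is the direction in which the jaws open and shut (so a half turn about z gives the same grasp; the last joint's range is limited). The gripper opens to 85 mm and grips with 20 to 120 N. Pads are 22 mm wide; open, the fingers measure 114 mm over their backs; the gripper's body (76 mm by 85 mm) begins 54 mm behind the grasp point. The pads swing forward as they close: fully open they stand 13 mm farther back than shut.
Start: joints at [0.966, 0.259, 1.535, -0, 1.348, -0.203], TCP at [0.215, 0.506, 0.231] pointing down, gripper open.
Joint ranges: [-3.14, 3.14], [-0.91, 2.08], [0.19, 2.58], [-1.22, 4.36], [0.22, 2.71], [-3.12, 3.12]. Speed limits (rad/s): [2.57, 2.57, 3.14, 3.14, 3.14, 3.14].

INTERFACE

Orientations are given as a unit quaternion [x, y, z, w].
In Python, from cell import ctrl gives the robot as it stands.
- The arm moves only by the tool arm_command, never from a script. Its argument "rows" is a list of rows, each an object with "delta_pos": the shift along the tool's x, y, z in cm, a list of three; "rot": the turn, a rotation vector about the tool's x, y, z in degrees, a list of three; "grip": the opening, from 0 (shut) to 1 (fully open). A call has 1 to 12 rows; each row shifts and turns the pose as measured when the row begins, along the tool's axes as they then stand; what a row does not reach is not made up. A row lasts 1/10 s, in which the tool goes at most 50 mm and 8.59 degrees, less where a joint would pass 70% of its speed; a pose out of reach is approached as far as the arm can. A call with a gripper value outside its range is refused whole. The fingers move at their own pace and stop on an object; "force" is the grip in N (left out, the last holds). Time passes only in rows, so rows that do not move let the fingers close. It gives the time, the measured TCP pose, the force and the opening at its end, in the units of the state.
- ctrl.read_state(): the state, without advancing time (a new reading comes with each control period).
- ctrl.get_image(name): name is "side" or "top" or "wrist"; returns (picture, depth): 400x640x3 uint8, blue, green, red; 400x640 float32, m along the optical axis (not along the pixel's ray), 0 where there is no reading.
- ctrl.camera_info(name): a dict with "vertical_fov" (degrees; the focal length in pixels is half the picture's height over the tangent of half this angle, whatever the lens; pixels are square), "cx", "cy" (the principal point, pixels), "rvec" (rotation vector, rad) and "tvec" (3), from world to camera coordinates, as OpenCV has them. Camera axes: x right, y down, z forward; pixel columns grow to the right and rows downward; lengths in m; the calibration is good to about 2 mm. The wrist camera is an equidistant fisheye: a pixel r from the principal point sees the ray r / f radians off the axis. A picture is of the moment at which its call begins: read the wrist's pose just before it. camera_info takes no time and is no camera call; for the wrist camera it gives the pose at the moment of the call.
- ctrl.sign_off(): hands the job in, once; it reports no verdict.
The state is a dict: "t": time; "joints": joint angles; "qvel": joint speeds; "joint_torque": joint torques, N m; "tool_pos": TCP position; "tcp_rot": TCP orientation; "force": force on the tool from outside, world axes, zero at the start; "moment": the same for the moment, N m; "opening": finger opening in m.
Only numpy, scipy, OpenCV 4.12 (cv2) and the standard library are available. Lean on these libraries where they do the work, as an engineer would, in place of code of your own. Each camera call takes 0.05 s, during which the arm holds its last target.

## Working session

There is one attempt and no reset: what is moved stays moved. The work goes in short steps, Python scripts to look and compute and a tool call to move; the robot and the scene stay as the last step left them, time stands still between calls to the robot, and variables do not carry over. Pictures are saved under pics/ and viewed, and the job is handed in when it is done.

Besides the shell and the picture viewer there is one more tool, called by a JSON object that holds its "method" and its "body". arm_command: Moves the arm, as the interface text tells. Its arguments: {"type":"object","properties":{"rows":{"type":"array"},"force":{"type":"number"}},"required":["rows"]}

```bash
mkdir -p pics; ls; cat > h.py <<'E'
import numpy as np, cv2
from cell import ctrl
def cam(n):
    c=ctrl.camera_info(n); R=cv2.Rodrigues(np.array(c['rvec'],float))[0]; t=np.array(c['tvec'],float).ravel()
    f=200/np.tan(np.radians(c['vertical_fov'])/2); return c,R,t,f
def ray(n,u,v,C=None):
    c,R,t,f=C or cam(n); x=(u-c['cx']);y=(v-c['cy'])
    if n=='wrist':
        r=np.hypot(x,y);th=r/f; d=np.array([x/r*np.sin(th),y/r*np.sin(th),np.cos(th)]) if r>0 else np.array([0,0,1.])
    else: d=np.array([x/f,y/f,1.])
    return -R.T@t, R.T@d
def onz(n,u,v,z,C=None):
    o,d=ray(n,u,v,C); return o+d*(z-o[2])/d[2]
def proj(n,p,C=None):
    c,R,t,f=C or cam(n); q=R@np.array(p)+t
    if n=='wrist':
        r=np.hypot(q[0],q[1]);th=np.arctan2(r,q[2]); return c['cx']+f*th*q[0]/r,c['cy']+f*th*q[1]/r
    return c['cx']+f*q[0]/q[2],c['cy']+f*q[1]/q[2]
E
python3 - <<'E'
from h import *
print(ctrl.read_state(), ctrl.tcp_to_grasp)
for n in ['side','top']:
    im,d=ctrl.get_image(n); cv2.imwrite(f'pics/{n}0.png',im); np.save(f'pics/{n}0.npy',d)
    c=cam(n); print(n,c[0],-c[1].T@c[2])
E
```

```text
pics
{'t': 0.0, 'joints': array([ 9.66184748e-01,  2.59324814e-01,  1.53613797e+00,  1.65445436e-05,
        1.34796408e+00, -2.02808298e-01]), 'qvel': array([ 0.00050142,  0.00139912,  0.00141721, -0.0014482 ,  0.00111138,
        0.00028294]), 'joint_torque': array([ 6.66858214e-04, -4.46034586e+01, -2.90575594e+01, -3.74548072e-04,
        1.16917089e-02, -1.19537523e-05]), 'tool_pos': array([0.21475661, 0.50575191, 0.23046244]), 'tcp_rot': array([ 1.99554633e-01,  9.79886273e-01, -8.40209804e-04, -3.67686302e-04]), 'force': array([0.25984733, 0.55016413, 0.46899134]), 'moment': array([-0.00061214,  0.0259531 , -0.04579194]), 'opening': 0.08523998796764509} 0.0187
side {'vertical_fov': 49.97317916834724, 'cx': 315.83559337961475, 'cy': 196.14778095322816, 'rvec': array([ 2.14080084, -0.36705562,  0.21611427]), 'tvec': array([-0.50186998,  0.17238565,  1.36596131])} [ 0.10571473 -1.14040045  0.91419462]
top {'vertical_fov': 57.93060837738501, 'cx': 323.5277874461389, 'cy': 205.2250598445221, 'rvec': array([ 2.21408788, -2.19073475,  0.06548075]), 'tvec': array([-0.01576608,  0.55200404,  1.13833398])} [0.49653742 0.00269985 1.16370296]
```

View pics/top0.png

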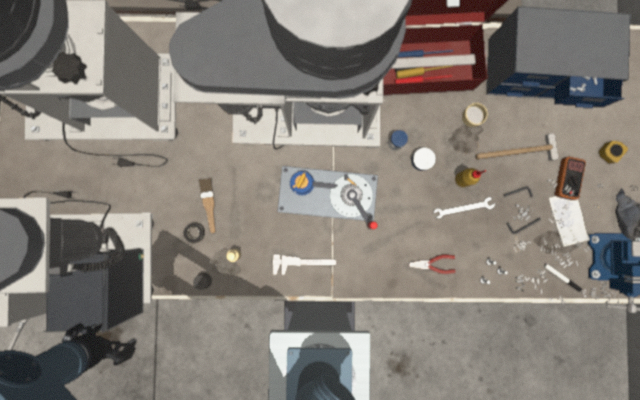

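View pics/side0.png

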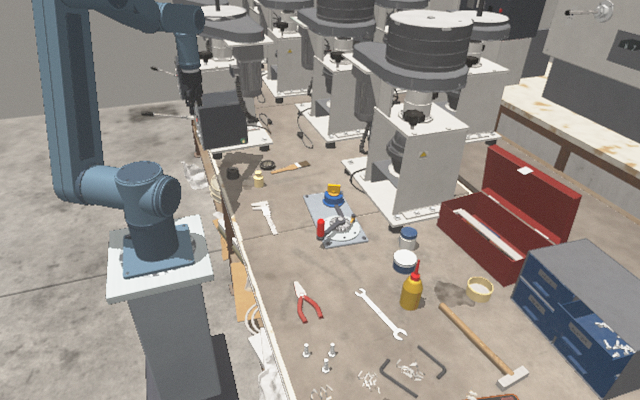

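Top view: the key and drum are at about (302,182), the wheel at (352,195) and the red handle at (373,225). The base plate spans columns 279-378. Next I'll measure them.

```bash
python3 - <<'E'
from h import *
im=cv2.imread('pics/top0.png'); d=np.load('pics/top0.npy')
hsv=cv2.cvtColor(im,cv2.COLOR_BGR2HSV)
def blobs(m,roi):
    k=np.zeros_like(m);x0,y0,x1,y1=roi;k[y0:y1,x0:x1]=m[y0:y1,x0:x1]
    n,l,s,c=cv2.connectedComponentsWithStats(k); return [(l==i,s[i],c[i]) for i in range(1,n) if s[i][4]>8]
C=cam('top'); roi=(270,155,395,240)
for nm,lo,hi,z in [('red',(0,150,80),(8,255,255),.113),('yel',(15,130,100),(35,255,255),.086),('blue',(100,120,40),(125,255,255),.046)]:
    for b,s,c in blobs(cv2.inRange(hsv,lo,hi),roi):
        ys,xs=np.nonzero(b); r=cv2.minAreaRect(np.c_[xs,ys].astype(np.float32))
        print(nm,s,c.round(1),onz('top',*c,z,C).round(4),r, 'depth',np.median(d[b]))
for n in ['top','side']:
    im=cv2.imread(f'pics/{n}0.png')
    x0,y0,x1,y1=(265,150,395,245) if n=='top' else (290,170,380,260)
    cv2.imwrite(f'pics/{n}0c.png',cv2.resize(im[y0:y1,x0:x1],None,fx=6,fy=6,interpolation=cv2.INTER_CUBIC))
E
```

```text
red [370 222   7   7  40] [372.8 224.9] [ 0.4915 -0.1527  0.113 ] ((373.0, 225.0), (6.0, 6.0), 90.0) depth 1.0519989
yel [296 174  11  13 105] [301. 181.] [0.6204 0.0591 0.086 ] ((301.0, 180.0), (12.0, 10.0), 90.0) depth 1.1002041
blue [291 172  11  14  39] [294.1 177.9] [0.6345 0.0828 0.046 ] ((294.5135192871094, 177.41893005371094), (4.117201805114746, 16.395286560058594), 36.02737045288086) depth 1.1221299
blue [294 173  18  21 103] [305.6 186.1] [0.6095 0.0466 0.046 ] ((305.2623596191406, 184.86941528320312), (12.27230167388916, 20.615528106689453), 39.09385681152344) depth 1.1225166
```

View pics/top0c.png

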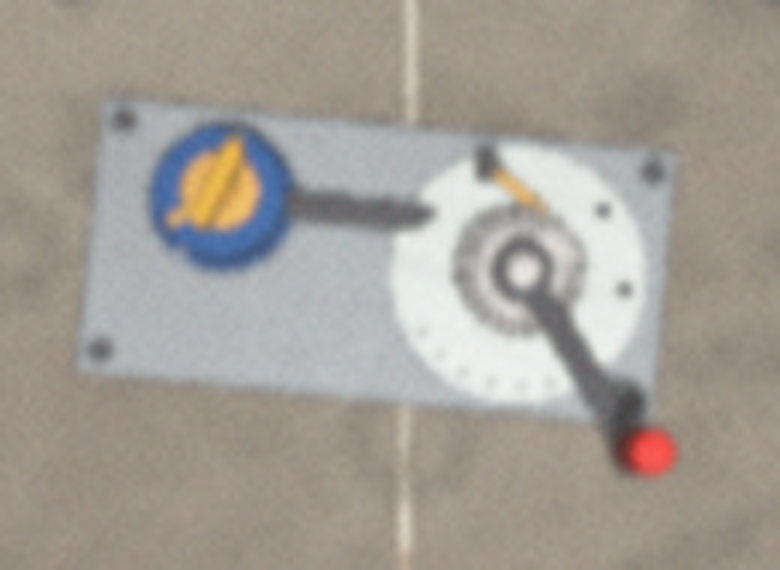

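View pics/side0c.png

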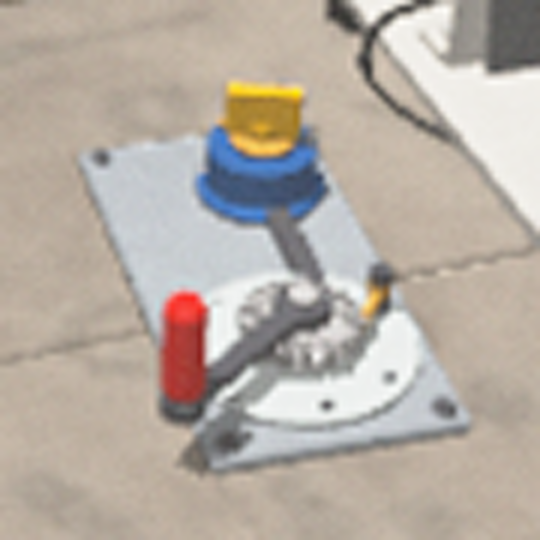

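The crops show the plate's four corners, the key blade pointing up and slightly right in the image, the lever pointing lower right, and the pawl at upper right. Next I'll fit the stand pose.

```bash
python3 - <<'E'
from h import *
im=cv2.imread('pics/top0.png'); C=cam('top')
# refine plate corners from crop: order (x+,y+),(x+,y-),(x-,y-),(x-,y+)
cr=np.array([(105,98),(676,153),(655,428),(78,372)],float)/6-0.5*0+np.array([265,150])-0.42
W=np.array([onz('top',u,v,.012,C)[:2] for u,v in cr]); M=np.array([(75,155),(75,-155),(-75,-155),(-75,155)])/1000
print(W.round(4),np.linalg.norm(W-np.roll(W,-1,0),axis=1))
mw=W.mean(0);H=(M).T@(W-mw); a=np.arctan2(H[0,1]-H[1,0],H[0,0]+H[1,1]); R=np.array([[np.cos(a),-np.sin(a)],[np.sin(a),np.cos(a)]])
print('yaw',a,'o',mw,'res',(W-mw-M@R.T).round(4).tolist())
print('key',mw+R@[.025,.085],'pivot',mw+R@[0,-.075])
h=onz('top',372.8,224.9,.113,C)[:2]; p=mw+R@[0,-.075]; print('handle r',np.linalg.norm(h-p),np.degrees(np.arctan2(*(h-p)[::-1])))
for nm,px in [('pivot crop',(523,268)),('drum',(223,197))]:
    print(nm,onz('top',px[0]/6+265-.42,px[1]/6+150-.42,.046,C))
s=cv2.imread('pics/side0.png'); Cs=cam('side')
for nm,px in [('handle top',(184,303)),('keytop ctr',(265,92))]:
    u,v=px[0]/6+290-.42,px[1]/6+170-.42; print(nm,onz('side',u,v,.113 if 'h'==nm[0] else .086,Cs))
st=ctrl.read_state(); print(st['tool_pos'])
from scipy.spatial.transform import Rotation as Ro
print(Ro.from_quat(st['tcp_rot']).as_matrix().round(3))
E
```

```text
[[ 0.6769  0.1242]
 [ 0.6509 -0.1814]
 [ 0.5039 -0.1706]
 [ 0.5304  0.1362]] [0.30662028 0.14748566 0.30793744 0.14698552]
yaw -0.08384694571832484 o [ 0.59050379 -0.02291245] res [[-0.0014, -0.0011], [-0.0013, 0.0023], [0.0011, 0.0005], [0.0016, -0.0017]]
key [0.6225346  0.05969521] pivot [ 0.58422263 -0.09764897]
handle r 0.10775707860766853 -149.26764712933917
pivot crop [ 0.58563697 -0.09680756  0.046     ]
drum [0.6207244  0.05879617 0.046     ]
handle top [ 0.48999436 -0.15596605  0.113     ]
keytop ctr [0.62179365 0.05738697 0.086     ]
[0.21478365 0.50582002 0.23055922]
[[-0.92   0.391 -0.001]
 [ 0.391  0.92  -0.001]
 [ 0.    -0.002 -1.   ]]
```

```bash
python3 - <<'E'
from h import *
d=np.load('pics/top0.npy'); C=cam('top')
c,R,t,f=C
v,u=np.mgrid[0:400,0:640]; P=np.stack([(u-c['cx'])/f*d,(v-c['cy'])/f*d,d],-1)-t
Wd=P@R  # R.T @ p
for col in (250,300,330,360,375):
    print(col,[tuple(Wd[r,col].round(2)) for r in range(80,170,10)])
m=(d>0)&(abs(Wd[...,1]-.06)<.15)&(Wd[...,2]>.15)&(Wd[...,0]>.4); print(Wd[m][:,0].min() if m.any() else None)
ds=np.load('pics/side0.npy');C=cam('side');c,R,t,f=C
P=np.stack([(u-c['cx'])/f*ds,(v-c['cy'])/f*ds,ds],-1)-t; Ws=P@R
m=(ds>0)&(abs(Ws[...,1]-.0)<.25)&(Ws[...,2]>.1)&(Ws[...,0]>.4)&(Ws[...,0]<1)
q=Ws[m]; i=np.argsort(q[:,0])[:2000:100]; print(q[i].round(2))
E
```

```text
250 [(np.float64(0.75), np.float64(0.13), np.float64(0.52)), (np.float64(0.74), np.float64(0.13), np.float64(0.5)), (np.float64(0.73), np.float64(0.14), np.float64(0.48)), (np.float64(0.78), np.float64(0.18), np.float64(0.27)), (np.float64(0.79), np.float64(0.2), np.float64(0.14)), (np.float64(0.78), np.float64(0.22), np.float64(0.05)), (np.float64(0.75), np.float64(0.22), np.float64(0.05)), (np.float64(0.73), np.float64(0.23), np.float64(0.0)), (np.float64(0.7), np.float64(0.23), np.float64(0.0))]
300 [(np.float64(0.76), np.float64(0.04), np.float64(0.52)), (np.float64(0.74), np.float64(0.04), np.float64(0.52)), (np.float64(0.78), np.float64(0.05), np.float64(0.35)), (np.float64(0.82), np.float64(0.06), np.float64(0.14)), (np.float64(0.79), np.float64(0.06), np.float64(0.15)), (np.float64(0.78), np.float64(0.07), np.float64(0.05)), (np.float64(0.75), np.float64(0.07), np.float64(0.05)), (np.float64(0.73), np.float64(0.07), np.float64(0.0)), (np.float64(0.7), np.float64(0.07), np.float64(0.0))]
330 [(np.float64(0.75), np.float64(-0.01), np.float64(0.53)), (np.float64(0.74), np.float6
[... 1193 characters left out ...]
float64(-0.17), np.float64(0.06)), (np.float64(0.79), np.float64(-0.17), np.float64(0.05)), (np.float64(0.76), np.float64(-0.17), np.float64(0.05)), (np.float64(0.73), np.float64(-0.18), np.float64(0.0)), (np.float64(0.7), np.float64(-0.18), np.float64(0.01))]
0.7211370735293862
[[ 0.48 -0.16  0.11]
 [ 0.72  0.15  0.48]
 [ 0.74  0.09  0.48]
 [ 0.74 -0.04  0.48]
 [ 0.74 -0.03  0.5 ]
 [ 0.74  0.15  0.48]
 [ 0.74  0.09  0.48]
 [ 0.74  0.19  0.49]
 [ 0.75  0.13  0.52]
 [ 0.75 -0.02  0.59]
 [ 0.75  0.07  0.52]
 [ 0.75 -0.03  0.58]
 [ 0.75  0.11  0.52]
 [ 0.75 -0.04  0.58]
 [ 0.75 -0.04  0.61]
 [ 0.76 -0.09  0.51]
 [ 0.76 -0.    0.65]
 [ 0.76 -0.04  0.54]
 [ 0.76 -0.08  0.51]
 [ 0.76  0.21  0.43]]
```

{"method": "arm_command", "body": {"rows": [{"delta_pos":[-4.4,-2.1,0],"rot":[0,0,0],"grip":1},{"delta_pos":[-4.4,-2.1,0],"rot":[0,0,0],"grip":1},{"delta_pos":[-4.4,-2.1,0],"rot":[0,0,0],"grip":1},{"delta_pos":[-4.4,-2.1,0],"rot":[0,0,0],"grip":1},{"delta_pos":[-4.4,-2.1,0],"rot":[0,0,0],"grip":1},{"delta_pos":[-4.4,-2.1,0],"rot":[0,0,0],"grip":1},{"delta_pos":[-4.4,-2.1,0],"rot":[0,0,0],"grip":1},{"delta_pos":[-4.4,-2.1,0],"rot":[0,0,0],"grip":1},{"delta_pos":[-4.4,-2.1,0],"rot":[0,0,0],"grip":1},{"delta_pos":[-4.4,-2.1,0],"rot":[0,0,0],"grip":1},{"delta_pos":[-4.4,-2.1,0],"rot":[0,0,0],"grip":1},{"delta_pos":[-4.4,-2.1,0],"rot":[0,0,0],"grip":1}]}}

```text
t: 1.3
tool_pos: [0.6082, 0.0602, 0.2247]
tcp_rot: [0.193, 0.981, -0.001, -0.004]
force: [0.6, 0.6, 0.5]
opening: 0.0856
```

```bash
cat >> h.py <<'E'
from scipy.spatial.transform import Rotation as Ro
def st():
    s=ctrl.read_state(); R=Ro.from_quat(s['tcp_rot']).as_matrix()
    print('t',round(s['t'],2),'pos',s['tool_pos'].round(4),'yawy',np.degrees(np.arctan2(R[1,1],R[0,1])).round(1),'z',R[:,2].round(3),'j',s['joints'].round(3),'F',s['force'].round(2),'M',s['moment'].round(3),'op',round(s['opening'],4)); return s,R
E
python3 - <<'E'
from h import *
s,R=st(); print(R.T@(np.array([.6215,.059,.2])-s['tool_pos'])*100)
im,d=ctrl.get_image('wrist'); cv2.imwrite('pics/w1.png',im)
E
```

```text
t 1.3 pos [0.6082 0.0602 0.2247] yawy 67.7 z [-0.009 -0.001 -1.   ] j [-8.300e-02  3.780e-01  1.382e+00 -1.000e-03  1.390e+00 -1.264e+00] F [0.61 0.64 0.5 ] M [0.067 0.022 0.018] op 0.0856
[-1.29278633  0.39881072  2.45523489]
```

View pics/w1.png

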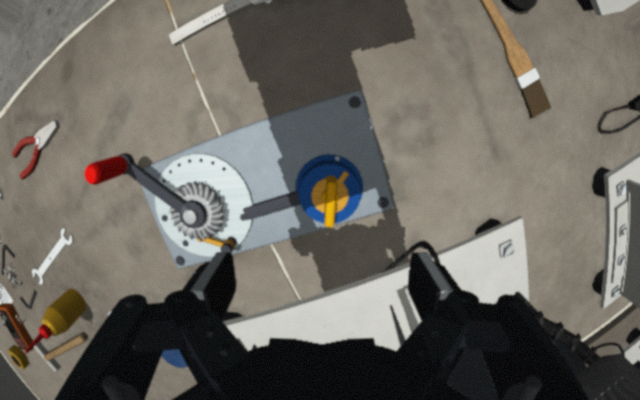

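The wrist view shows the drum at (330,190), the blade standing roughly upright in the image at (330,178-228), and the handle at (105,170). I'll zoom in and measure.

```bash
python3 - <<'E'
from h import *
im=cv2.imread('pics/w1.png'); C=cam('wrist')
cv2.imwrite('pics/w1c.png',cv2.resize(im[140:240,280:400],None,fx=6,fy=6,interpolation=cv2.INTER_CUBIC))
hsv=cv2.cvtColor(im,cv2.COLOR_BGR2HSV)
for nm,lo,hi,z in [('bright',(18,180,170),(32,255,255),.07),('yel',(12,100,80),(35,255,255),.07),('red',(0,150,100),(8,255,255),.1)]:
    m=cv2.inRange(hsv,lo,hi); k=np.zeros_like(m); r=(280,140,400,240) if nm!='red' else (70,140,140,200)
    k[r[1]:r[3],r[0]:r[2]]=m[r[1]:r[3],r[0]:r[2]]
    n,l,s,c=cv2.connectedComponentsWithStats(k)
    for i in range(1,n):
        if s[i][4]>15: print(nm,s[i],c[i])
E
```

```text
bright [337 197  10  13  70] [340.57142857 202.41428571]
bright [317 201  18  26 259] [328.41698842 212.42471042]
yel [ 312  172   37   56 1200] [330.15166667 197.52333333]
red [ 84 157  34  27 290] [ 93.43103448 172.10689655]
```

View pics/w1c.png

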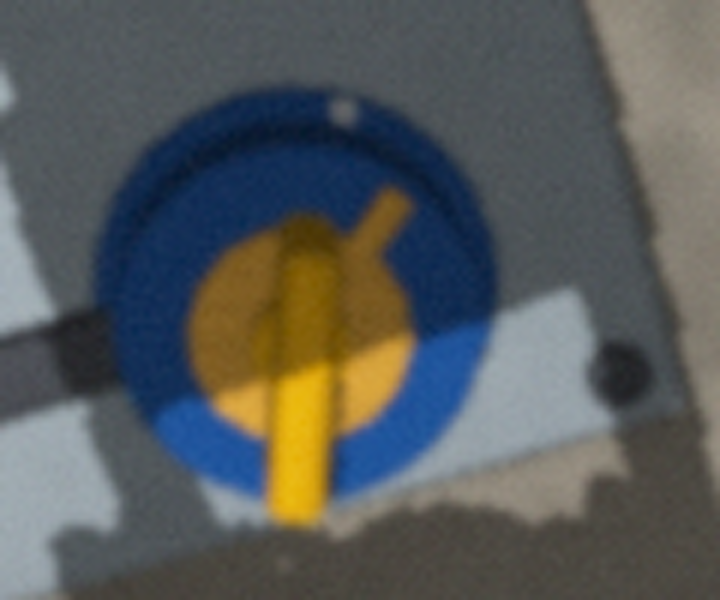

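```bash
python3 - <<'E'
from h import *
C=cam('wrist'); print('cam',-C[1].T@C[2], C[1][2])
f=lambda x,y:(x/6+280-.42,y/6+140-.42)
a=onz('wrist',*f(305,222),.086,C);b=onz('wrist',*f(298,520),.086,C)
print(a,b,np.linalg.norm(a-b),(a+b)/2,np.degrees(np.arctan2(*(b-a)[1::-1])))
for p in [(305,320),(297,290)]: print('drum ctr',onz('wrist',*f(*p),.046,C))
# red handle top end guess
print('mark',onz('wrist',*f(343,112),.012,C),'tab',onz('wrist',*f(398,198),.05,C))
print(proj('wrist',[.6215,.059,.086],C),proj('wrist',[.6215,.059,.046],C))
E
```

```text
cam [0.54519901 0.08232048 0.36613235] [ 0.2608787  -0.1145775  -0.95854802]
[0.60256812 0.06567102 0.086     ] [0.6475892  0.04622303 0.086     ] 0.049042036642675056 [0.62507866 0.05594703 0.086     ] -23.36314460039182
drum ctr [0.62730792 0.05657396 0.046     ]
drum ctr [0.62165516 0.0573337  0.046     ]
mark [0.6004293  0.07620769 0.012     ] tab [0.61211315 0.08007894 0.05      ]
(np.float64(331.41172993824625), np.float64(197.45112844409783)) (np.float64(330.47404784308594), np.float64(187.2048095784284))
```

{"method": "arm_command", "body": {"rows": [{"delta_pos":[-0.7,0.2,3],"rot":[-0.2,-0.5,1],"grip":1},{"delta_pos":[-0.7,0.2,3.5],"rot":[0,0,0],"grip":1},{"delta_pos":[0,0,3],"rot":[0,0,0],"grip":1},{"delta_pos":[0,0,0],"rot":[0,0,0],"grip":0.5},{"delta_pos":[0,0,0],"rot":[0,0,0],"grip":0.5}]}}

```text
t: 1.85
tool_pos: [0.6304, 0.0463, 0.1246]
tcp_rot: [0.208, 0.978, -0.002, 0.002]
force: [0.5, -0.8, 1.3]
opening: 0.0586
```

```bash
python3 - <<'E'
from h import *
s,R=st()
im,d=ctrl.get_image('wrist'); cv2.imwrite('pics/w2.png',im);C=cam('wrist')
hsv=cv2.cvtColor(im,cv2.COLOR_BGR2HSV)
print(proj('wrist',[.6225,.058,.086],C))
cv2.imwrite('pics/w2c.png',cv2.resize(im[120:270,250:410],None,fx=4,fy=4,interpolation=cv2.INTER_CUBIC))
E
```

```text
t 1.85 pos [0.6304 0.0463 0.1246] yawy 66.0 z [ 0.003 -0.006 -1.   ] j [-0.1    0.485  1.471 -0.006  1.182 -1.249] F [ 0.48 -0.78  1.32] M [ 0.018  0.033 -0.014] op 0.0586
(np.float64(334.22852705817576), np.float64(214.3710646745248))
```

View pics/w2c.png

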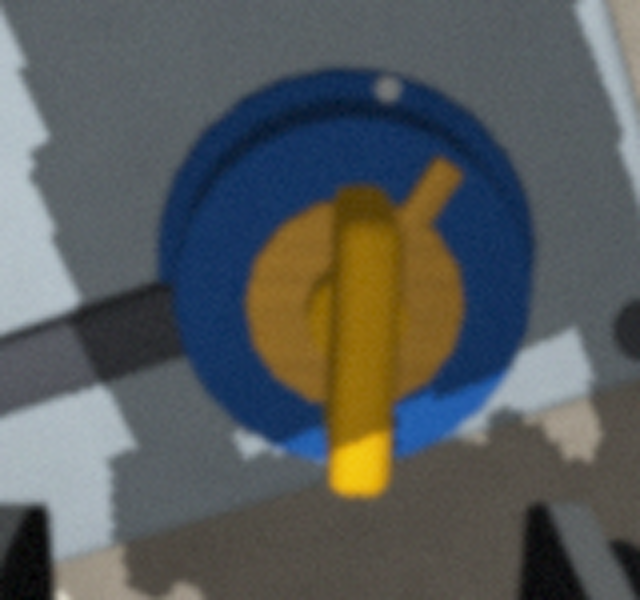

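View pics/w2.png

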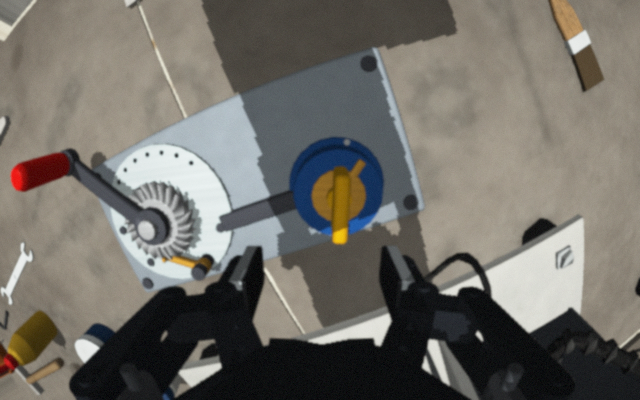

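```bash
python3 - <<'E'
from h import *
s,R=st(); C=cam('wrist')
f=lambda x,y:(x/4+250-.38,y/4+120-.38)
a=onz('wrist',*f(368,222),.086,C);b=onz('wrist',*f(360,492),.086,C)
c=(a+b)/2
print(a,b,np.linalg.norm(a-b),c,np.degrees(np.arctan2(*(b-a)[1::-1])))
for q in [(332,320,396,320)]: 
    l=onz('wrist',*f(q[0],q[1]),.086,C);r=onz('wrist',*f(q[2],q[3]),.086,C);print('width',np.linalg.norm(l-r))
# drum top ellipse center (crop): left 178? right 520, top 112 bottom 462
print('drum',onz('wrist',*f(350,292),.046,C))
c[2]=.13
print('delta tool cm', R.T@(c-s['tool_pos'])*100)
E
```

```text
t 1.9 pos [0.63   0.0464 0.1245] yawy 66.0 z [ 0.003 -0.006 -1.   ] j [-0.1    0.485  1.471 -0.006  1.182 -1.249] F [ 0.31  1.25 -0.17] M [0.034 0.014 0.051] op 0.0515
[0.60158142 0.07181406 0.086     ] [0.64152233 0.05361418 0.086     ] 0.04389204774805129 [0.62155188 0.06271412 0.086     ] -24.497337609441953
width 0.009753592870117057
drum [0.62127547 0.06242739 0.046     ]
delta tool cm [ 1.43704097  1.14528542 -0.56571718]
```

{"method": "arm_command", "body": {"rows": [{"delta_pos":[1.4,1.0,0],"rot":[0.3,0.3,0.5],"grip":0.6},{"delta_pos":[0,0,0],"rot":[0,0,0],"grip":0.6},{"delta_pos":[0,0,0],"rot":[0,0,0],"grip":0.6}]}}

```text
t: 2.2
tool_pos: [0.6234, 0.0618, 0.1296]
tcp_rot: [0.212, 0.977, -0.004, 0.003]
force: [0.0, -0.8, 0.5]
opening: 0.0511
```

```bash
python3 - <<'E'
from h import *
s,R=st()
im,d=ctrl.get_image('wrist'); cv2.imwrite('pics/w3.png',im);C=cam('wrist')
print(R.T@(np.array([.6215,.0615,.054])-s['tool_pos'])*100)
print(proj('wrist',[.6215,.0615,.086],C))
cv2.imwrite('pics/w3c.png',cv2.resize(im[120:270,250:410],None,fx=4,fy=4,interpolation=cv2.INTER_CUBIC))
E
```

```text
t 2.2 pos [0.6234 0.0618 0.1296] yawy 65.5 z [ 0.003 -0.009 -1.   ] j [-0.074  0.471  1.48  -0.01   1.187 -1.214] F [ 0.   -0.83  0.52] M [-0.008 -0.022 -0.033] op 0.0511
[ 0.21509457 -0.04860894  7.55622389]
(np.float64(320.4214549531988), np.float64(226.05392362529636))
```

View pics/w3c.png

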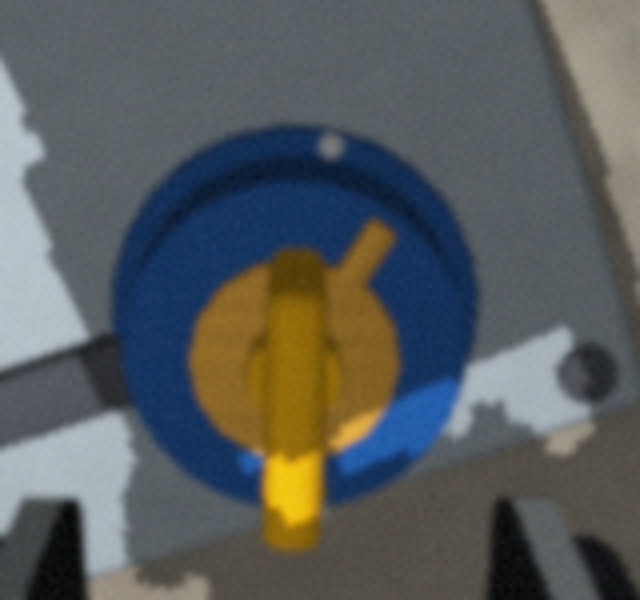

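```bash
python3 - <<'E'
from h import *
s,R=st(); C=cam('wrist')
f=lambda x,y:(x/4+250-.38,y/4+120-.38)
a=onz('wrist',*f(297,286),.086,C);b=onz('wrist',*f(293,547),.086,C);c=(a+b)/2
print(np.linalg.norm(a-b),c,np.degrees(np.arctan2(*(b-a)[1::-1])),'drum',onz('wrist',*f(299,350),.046,C))
c[2]=.054;print(R.T@(c-s['tool_pos'])*100)
E
```

```text
t 2.25 pos [0.6235 0.0619 0.1297] yawy 65.5 z [ 0.003 -0.009 -1.   ] j [-0.074  0.471  1.48  -0.009  1.187 -1.214] F [-0.02  0.14  0.71] M [ 0.025 -0.028  0.036] op 0.0512
0.04518940780162411 [0.62167022 0.06349565 0.086     ] -25.13240751666057 drum [0.62287145 0.06379845 0.046     ]
[0.28435078 0.12472049 7.56825868]
```

{"method": "arm_command", "body": {"rows": [{"delta_pos":[0.3,0.1,2],"rot":[-0.4,0.4,0],"grip":0.6},{"delta_pos":[0,0,2],"rot":[0,0,0],"grip":0.6},{"delta_pos":[0,0,2],"rot":[0,0,0],"grip":0.6},{"delta_pos":[0,0,0],"rot":[0,0,0],"grip":0.6},{"delta_pos":[0,0,0],"rot":[0,0,0],"grip":0.6}]}}

```text
t: 2.75
tool_pos: [0.6262, 0.062, 0.0745]
tcp_rot: [0.212, 0.977, 0.001, 0.006]
force: [0.3, -0.4, 0.7]
opening: 0.0513
```

```bash
python3 - <<'E'
from h import *
s,R=st()
print(R.T@(np.array([.6217,.063,.054])-s['tool_pos'])*100)
E
```

```text
t 2.75 pos [0.6262 0.062  0.0745] yawy 65.6 z [ 0.012 -0.001 -1.   ] j [-0.078  0.527  1.538 -0.     1.065 -1.223] F [ 0.28 -0.39  0.66] M [ 0.023 -0.035 -0.023] op 0.0513
[ 0.4777839  -0.10695054  2.04273076]
```

{"method": "arm_command", "body": {"rows": [{"delta_pos":[0.5,-0.1,1.0],"rot":[0.3,0.6,0],"grip":0.6},{"delta_pos":[0,0,1.0],"rot":[0,0,0],"grip":0.6},{"delta_pos":[0,0,0],"rot":[0,0,0],"grip":0.5},{"delta_pos":[0,0,0],"rot":[0,0,0],"grip":0.4}]}}

```text
t: 3.15
tool_pos: [0.6231, 0.0628, 0.056]
tcp_rot: [0.212, 0.977, -0.0, 0.002]
force: [-0.7, 0.2, 0.7]
opening: 0.0343
```

```bash
python3 - <<'E'
from h import *
s,R=st()
print(R.T@(np.array([.6217,.063,.054])-s['tool_pos'])*100)
im,d=ctrl.get_image('wrist'); cv2.imwrite('pics/w4.png',im)
cv2.imwrite('pics/w4c.png',im[150:350,200:440].repeat(3,0).repeat(3,1))
E
```

```text
t 3.15 pos [0.6231 0.0628 0.056 ] yawy 65.6 z [ 0.004 -0.002 -1.   ] j [-0.077  0.548  1.555 -0.002  1.035 -1.22 ] F [-0.72  0.2   0.65] M [-0.009 -0.024 -0.005] op 0.0343
[ 0.13510797 -0.03411207  0.20370033]
```

View pics/w4c.png

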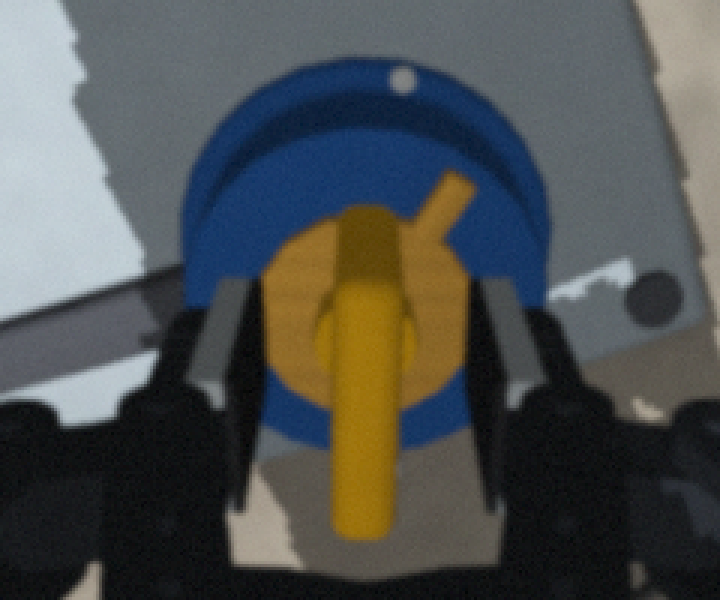

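The blade is centred between the pads. I'll close on it.

{"method": "arm_command", "body": {"rows": [{"delta_pos":[0.1,0,0.2],"rot":[0,0.2,0],"grip":0.2},{"delta_pos":[0,0,0],"rot":[0,0,0],"grip":0.0},{"delta_pos":[0,0,0],"rot":[0,0,0],"grip":0.0},{"delta_pos":[0,0,0],"rot":[0,0,0],"grip":0.0}], "force": 60}}

```text
t: 3.6
tool_pos: [0.6221, 0.0632, 0.0542]
tcp_rot: [0.211, 0.977, -0.0, 0.001]
force: [-0.6, -0.6, -0.3]
opening: 0.009
```

```bash
python3 - <<'E'
from h import *
s,R=st();print('tool frame F',R.T@s['force'],R.T@s['moment'])
E
```

```text
t 3.6 pos [0.6221 0.0632 0.0542] yawy 65.6 z [ 0.001 -0.001 -1.   ] j [-7.700e-02  5.500e-01  1.556e+00 -1.000e-03  1.035e+00 -1.221e+00] F [-0.62 -0.61 -0.29] M [0.001 0.    0.063] op 0.009
tool frame F [ 0.31477189 -0.81441434  0.28651729] [-0.00048223  0.00036237 -0.06333991]
```

{"method": "arm_command", "body": {"rows": [{"delta_pos":[0,0,0],"rot":[0,0,6],"grip":0},{"delta_pos":[0,0,0],"rot":[0,0,6],"grip":0},{"delta_pos":[0,0,0],"rot":[0,0,6],"grip":0},{"delta_pos":[0,0,0],"rot":[0,0,6],"grip":0},{"delta_pos":[0,0,0],"rot":[0,0,6],"grip":0}]}}

```text
t: 4.1
tool_pos: [0.6229, 0.0642, 0.0542]
tcp_rot: [0.465, 0.885, 0.001, 0.001]
force: [0.3, 0.0, -1.5]
opening: 0.0092
```

```bash
python3 - <<'E'
from h import *
s,R=st();print('tool frame F',R.T@s['force'],R.T@s['moment'])
E
```

```text
t 4.1 pos [0.6229 0.0642 0.0542] yawy 34.6 z [ 0.003  0.001 -1.   ] j [-7.600e-02  5.500e-01  1.555e+00  1.000e-03  1.033e+00 -6.790e-01] F [ 0.32  0.04 -1.5 ] M [ 0.027 -0.136  0.132] op 0.0092
tool frame F [-0.14774905  0.28210801  1.50259724] [-0.12682496 -0.05470109 -0.13182416]
```

{"method": "arm_command", "body": {"rows": [{"delta_pos":[0,0,0],"rot":[0,0,7],"grip":0},{"delta_pos":[0,0,0],"rot":[0,0,7],"grip":0},{"delta_pos":[0,0,0],"rot":[0,0,7],"grip":0},{"delta_pos":[0,0,0],"rot":[0,0,7],"grip":0},{"delta_pos":[0,0,0],"rot":[0,0,7],"grip":0},{"delta_pos":[0,0,0],"rot":[0,0,7],"grip":0},{"delta_pos":[0,0,0],"rot":[0,0,7],"grip":0},{"delta_pos":[0,0,0],"rot":[0,0,7],"grip":0}]}}

```text
t: 4.9
tool_pos: [0.6252, 0.0644, 0.0543]
tcp_rot: [0.837, 0.547, 0.003, 0.002]
force: [0.6, 0.0, -1.1]
opening: 0.0091
```

```bash
python3 - <<'E'
from h import *
s,R=st();print('tool frame F',R.T@s['force'],R.T@s['moment'])
E
```

```text
t 4.9 pos [0.6252 0.0644 0.0543] yawy -23.7 z [ 0.007 -0.    -1.   ] j [-0.075  0.551  1.553  0.     1.03   0.338] F [ 0.56  0.   -1.08] M [-0.046  0.063  0.188] op 0.0091
tool frame F [0.22499883 0.50444119 1.07979229] [ 0.03936759 -0.06595734 -0.18829103]
```

{"method": "arm_command", "body": {"rows": [{"delta_pos":[0,0,0],"rot":[0,0,6],"grip":0},{"delta_pos":[0,0,0],"rot":[0,0,6],"grip":0},{"delta_pos":[0,0,0],"rot":[0,0,5],"grip":0},{"delta_pos":[0,0,0],"rot":[0,0,5],"grip":0}]}}

```text
t: 5.3
tool_pos: [0.626, 0.0638, 0.0543]
tcp_rot: [0.929, 0.37, 0.004, 0.002]
force: [0.8, 0.2, 0.1]
opening: 0.0092
```

```bash
python3 - <<'E'
from h import *
s,R=st();print('tool frame F',R.T@s['force'],R.T@s['moment'])
E
```

```text
t 5.3 pos [0.626  0.0638 0.0543] yawy -46.6 z [ 0.008 -0.001 -1.   ] j [-7.500e-02  5.520e-01  1.552e+00 -1.000e-03  1.029e+00  7.390e-01] F [0.81 0.17 0.1 ] M [-0.1    0.148  0.12 ] op 0.0092
tool frame F [ 0.70704076  0.43431839 -0.09430602] [ 0.02981289 -0.17593617 -0.12123981]
```

112° turned so far, so I'll continue in small steps and watch the moment.

{"method": "arm_command", "body": {"rows": [{"delta_pos":[0,0,0],"rot":[0,0,4],"grip":0},{"delta_pos":[0,0,0],"rot":[0,0,4],"grip":0}]}}

```text
t: 5.5
tool_pos: [0.6262, 0.0636, 0.0543]
tcp_rot: [0.954, 0.301, 0.004, 0.002]
force: [0.0, -0.9, -0.9]
opening: 0.0093
```

{"method": "arm_command", "body": {"rows": [{"delta_pos":[0,0,0],"rot":[0,0,4],"grip":0},{"delta_pos":[0,0,0],"rot":[0,0,4],"grip":0}]}}

```text
t: 5.7
tool_pos: [0.6264, 0.0633, 0.0542]
tcp_rot: [0.973, 0.231, 0.004, 0.002]
force: [0.9, -0.3, -1.1]
opening: 0.0091
```

```bash
python3 - <<'E'
from h import *
s,R=st();print('tool frame F',R.T@s['force'],R.T@s['moment'])
E
```

```text
t 5.7 pos [0.6264 0.0633 0.0542] yawy -63.3 z [ 0.009 -0.002 -1.   ] j [-0.075  0.552  1.551 -0.002  1.029  1.03 ] F [ 0.91 -0.28 -1.11] M [-0.073  0.193  0.126] op 0.0091
tool frame F [0.67355303 0.65310272 1.12194282] [ 0.02302872 -0.20452636 -0.12740721]
```

{"method": "arm_command", "body": {"rows": [{"delta_pos":[0,0,0],"rot":[0,0,4],"grip":0},{"delta_pos":[0,0,0],"rot":[0,0,4],"grip":0}]}}

```text
t: 5.9
tool_pos: [0.6264, 0.0632, 0.0545]
tcp_rot: [0.986, 0.164, 0.004, 0.003]
force: [1.2, 0.5, -0.7]
opening: 0.0094
```

```bash
python3 - <<'E'
from h import *
s,R=st();print('tool frame F',R.T@s['force'],R.T@s['moment'])
E
```

```text
t 5.9 pos [0.6264 0.0632 0.0545] yawy -71.1 z [ 0.009 -0.004 -1.   ] j [-0.074  0.552  1.551 -0.004  1.03   1.169] F [ 1.24  0.46 -0.66] M [0.151 0.172 3.268] op 0.0094
tool frame F [ 1.31387062 -0.04225209  0.67354542] [ 0.22048268 -0.09143037 -3.26720924]
```

{"method": "arm_command", "body": {"rows": [{"delta_pos":[0,0,0],"rot":[0,0,3],"grip":0},{"delta_pos":[0,0,0],"rot":[0,0,3],"grip":0}]}}

```text
t: 6.1
tool_pos: [0.6264, 0.0632, 0.0546]
tcp_rot: [0.993, 0.12, 0.004, 0.005]
force: [1.1, -0.5, -1.3]
opening: 0.0094
```

```bash
python3 - <<'E'
from h import *
s,R=st();print('tool frame F',R.T@s['force'],R.T@s['moment'])
E
```

```text
t 6.1 pos [0.6264 0.0632 0.0546] yawy -76.2 z [ 0.009 -0.01  -1.   ] j [-0.071  0.552  1.55  -0.011  1.03   1.265] F [ 1.06 -0.49 -1.28] M [0.252 0.146 5.271] op 0.0094
tool frame F [0.90472092 0.7092274  1.29616038] [ 0.31278773 -0.021435   -5.26999497]
```

The moment jumped from 0.13 to 5.3 N m, so the stop is reached. I'll unwind the elastic twist and then release.

{"method": "arm_command", "body": {"rows": [{"delta_pos":[0,0,0],"rot":[0,0,-5],"grip":0},{"delta_pos":[0,0,0],"rot":[0,0,-3],"grip":0},{"delta_pos":[0,0,0],"rot":[0,0,0],"grip":0}]}}

```text
t: 6.4
tool_pos: [0.6264, 0.0631, 0.0543]
tcp_rot: [0.98, 0.2, 0.003, 0.008]
force: [0.3, -1.8, -0.4]
opening: 0.0093
```

```bash
python3 - <<'E'
from h import *
s,R=st();print('tool frame F',R.T@s['force'],R.T@s['moment'])
E
```

```text
t 6.4 pos [0.6264 0.0631 0.0543] yawy -66.9 z [ 0.009 -0.015 -1.   ] j [-0.068  0.553  1.55  -0.017  1.029  1.109] F [ 0.34 -1.77 -0.35] M [0.227 0.185 1.743] op 0.0093
tool frame F [-0.38184725  1.75515196  0.3830211 ] [ 0.28491409 -0.05109968 -1.74368343]
```

{"method": "arm_command", "body": {"rows": [{"delta_pos":[0,0,0],"rot":[0,0,-3],"grip":0},{"delta_pos":[0,0,0],"rot":[0,0,0],"grip":0}]}}

```text
t: 6.6
tool_pos: [0.6264, 0.0632, 0.0543]
tcp_rot: [0.974, 0.225, 0.002, 0.008]
force: [0.6, -1.3, -1.3]
opening: 0.0091
```

```bash
python3 - <<'E'
from h import *
s,R=st();print('tool frame F',R.T@s['force'],R.T@s['moment'])
E
```

```text
t 6.6 pos [0.6264 0.0632 0.0543] yawy -64.0 z [ 0.009 -0.015 -1.   ] j [-0.068  0.553  1.55  -0.017  1.029  1.058] F [ 0.58 -1.25 -1.26] M [0.331 0.246 0.341] op 0.0091
tool frame F [-0.02726642  1.36101349  1.28326272] [ 0.40526583 -0.07018782 -0.34187218]
```

{"method": "arm_command", "body": {"rows": [{"delta_pos":[0,0,0],"rot":[0,0,0],"grip":0.4},{"delta_pos":[0,0,0],"rot":[0,0,0],"grip":0.5},{"delta_pos":[0,0,0],"rot":[0,0,0],"grip":0.5},{"delta_pos":[0,0,-3],"rot":[0,0,0],"grip":0.5},{"delta_pos":[0,0,-4],"rot":[0,0,0],"grip":0.5},{"delta_pos":[0,0,0],"rot":[0,0,0],"grip":0.5},{"delta_pos":[0,0,0],"rot":[0,0,0],"grip":0.5}]}}

```text
t: 7.3
tool_pos: [0.6254, 0.0643, 0.1262]
tcp_rot: [0.976, 0.219, 0.002, 0.007]
force: [-0.1, 0.1, -0.1]
opening: 0.0428
```

```bash
python3 - <<'E'
from h import *
s,R=st()
im,d=ctrl.get_image('wrist'); cv2.imwrite('pics/w5.png',im);C=cam('wrist');print(C[0])
print(proj('wrist',[.6243,.0622,.086],C))
cv2.imwrite('pics/w5c.png',cv2.resize(im[120:270,250:410],None,fx=4,fy=4,interpolation=cv2.INTER_CUBIC))
E
```

```text
t 7.3 pos [0.6254 0.0643 0.1262] yawy -64.8 z [ 0.008 -0.013 -1.   ] j [-0.067  0.476  1.481 -0.014  1.176  1.068] F [-0.07  0.08 -0.14] M [-0.03  -0.018  0.018] op 0.0428
{'vertical_fov': 65.70646984690485, 'cx': 321.40176191741887, 'cy': 201.3452814605429, 'rvec': array([-2.43265329,  1.5455072 ,  0.20593333]), 'tvec': array([-0.2105074 ,  0.56217966,  0.444567  ])}
(np.float64(323.0549502234572), np.float64(231.49360501057095))
```

View pics/w5.png

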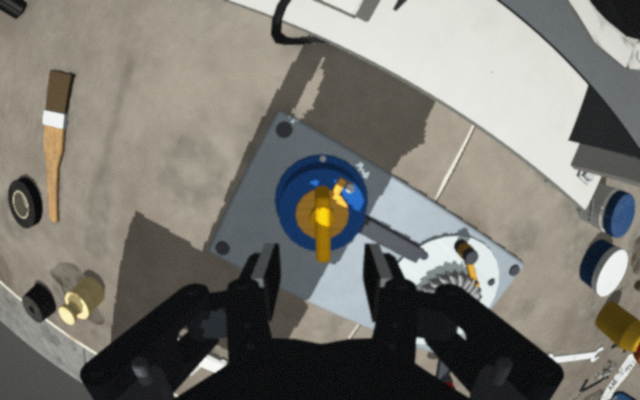

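View pics/w5c.png

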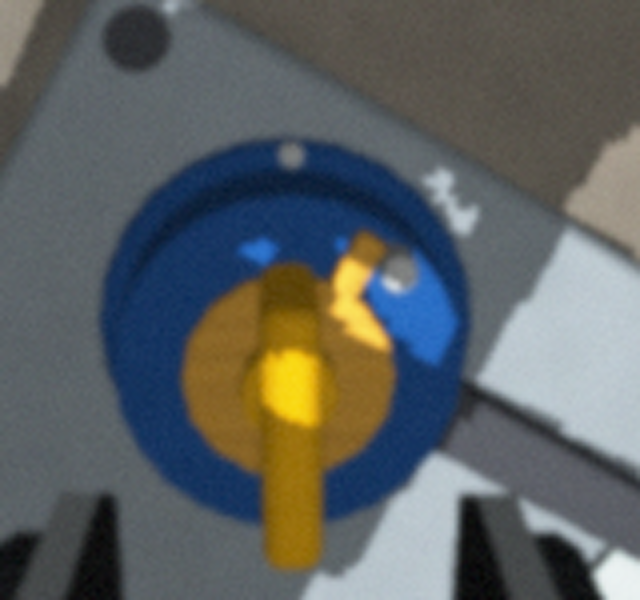

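The key tab now rests against the grey stop post at about (398,270) in the crop. I'll move over to the handle.

{"method": "arm_command", "body": {"rows": [{"delta_pos":[0,0,-4],"rot":[0.6,-0.6,0],"grip":0.7},{"delta_pos":[-3.5,2.3,-2],"rot":[0,0,0],"grip":0.7},{"delta_pos":[-3.5,2.3,0],"rot":[0,0,0],"grip":0.7},{"delta_pos":[-3.5,2.3,0],"rot":[0,0,0],"grip":0.7},{"delta_pos":[-3.5,2.3,0],"rot":[0,0,0],"grip":0.7},{"delta_pos":[-3.5,2.3,0],"rot":[0,0,0],"grip":0.7},{"delta_pos":[-3.5,2.3,0],"rot":[0,0,0],"grip":0.7},{"delta_pos":[0,0,0],"rot":[0,0,8.4],"grip":0.7},{"delta_pos":[0,0,0],"rot":[0,0,8.4],"grip":0.7},{"delta_pos":[0,0,0],"rot":[0,0,8.4],"grip":0.7},{"delta_pos":[0,0,0],"rot":[0,0,0],"grip":0.7},{"delta_pos":[0,0,0],"rot":[0,0,0],"grip":0.7}]}}

```text
t: 8.55
tool_pos: [0.4847, -0.1562, 0.1799]
tcp_rot: [1.0, -0.004, -0.01, 0.001]
force: [0.3, 0.0, -0.2]
opening: 0.0597
```

```bash
python3 - <<'E'
from h import *
s,R=st()
im,d=ctrl.get_image('wrist'); cv2.imwrite('pics/w6.png',im);C=cam('wrist')
print(R.T@(np.array([.491,-.154,.14])-s['tool_pos'])*100)
print(proj('wrist',[.491,-.154,.113],C), proj('wrist',[.5855,-.096,.049],C))
t,d=ctrl.get_image('top'); cv2.imwrite('pics/top1.png',t)
E
```

```text
t 8.55 pos [ 0.4847 -0.1562  0.1799] yawy -90.4 z [-0.02  -0.003 -1.   ] j [-0.522  0.239  1.693 -0.013  1.226  1.061] F [ 0.31  0.04 -0.17] M [ 0.025  0.004 -0.019] op 0.0597
[ 0.70462862 -0.23429095  3.97909454]
(np.float64(318.37790172351595), np.float64(203.8359404559259)) (np.float64(251.40861167042948), np.float64(77.95320538070612))
```

View pics/w6.png

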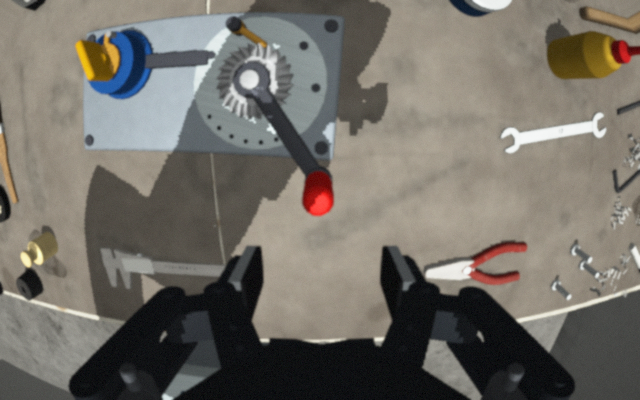

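The wrist view agrees with the estimate: handle top at (319,203) and pivot at (251,78). I'll descend.

{"method": "arm_command", "body": {"rows": [{"delta_pos":[0.7,-0.2,0],"rot":[0.2,1.1,0],"grip":0.7},{"delta_pos":[0,0,2],"rot":[0,0,0],"grip":0.7},{"delta_pos":[0,0,2.5],"rot":[0,0,0],"grip":0.7},{"delta_pos":[0,0,2],"rot":[0,0,0],"grip":0.7},{"delta_pos":[0,0,0],"rot":[0,0,0],"grip":0.7},{"delta_pos":[0,0,0],"rot":[0,0,0],"grip":0.7}]}}

```text
t: 9.25
tool_pos: [0.4961, -0.1529, 0.1145]
tcp_rot: [1.0, 0.001, 0.004, 0.0]
force: [0.0, 0.1, 0.2]
opening: 0.0601
```

```bash
python3 - <<'E'
from h import *
s,R=st()
im,d=ctrl.get_image('wrist'); cv2.imwrite('pics/w7.png',im);C=cam('wrist')
print(R.T@(np.array([.491,-.154,.069])-s['tool_pos'])*100)
print(proj('wrist',[.491,-.154,.113],C))
E
```

```text
t 9.25 pos [ 0.4961 -0.1529  0.1145] yawy -89.8 z [ 0.008 -0.    -1.   ] j [-0.517  0.31   1.775  0.004  1.049  1.049] F [0.01 0.13 0.24] M [-0.037 -0.035 -0.049] op 0.0601
[-0.54821512  0.10532531  4.54130212]
(np.float64(323.7627560622119), np.float64(263.72809947985684))
```

View pics/w7.png

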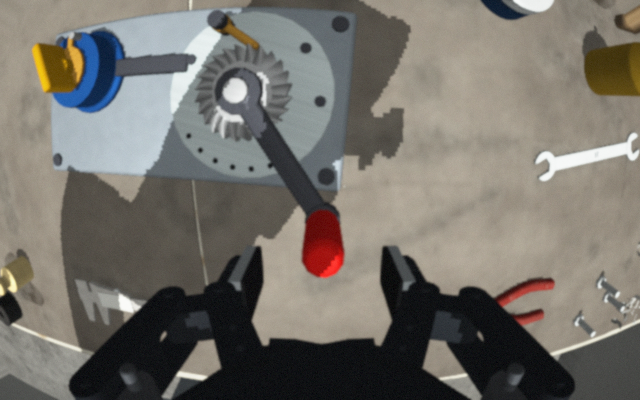

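{"method": "arm_command", "body": {"rows": [{"delta_pos":[-0.4,0.1,1],"rot":[0,-0.4,0],"grip":0.7},{"delta_pos":[0,0,1.5],"rot":[0,0,0],"grip":0.7},{"delta_pos":[0,0,1.5],"rot":[0,0,0],"grip":0.7},{"delta_pos":[0,0,0],"rot":[0,0,0],"grip":0.6},{"delta_pos":[0,0,0],"rot":[0,0,0],"grip":0.6}]}}

```text
t: 9.8
tool_pos: [0.4945, -0.1556, 0.0767]
tcp_rot: [1.0, 0.002, 0.004, 0.002]
force: [-1.0, -0.5, 0.2]
opening: 0.0511
```

```bash
python3 - <<'E'
from h import *
s,R=st()
im,d=ctrl.get_image('wrist'); cv2.imwrite('pics/w8.png',im)
E
```

```text
t 9.8 pos [ 0.4945 -0.1556  0.0767] yawy -89.8 z [ 0.008 -0.005 -1.   ] j [-0.52   0.357  1.818 -0.     0.957  1.047] F [-1.05 -0.46  0.2 ] M [-0.004 -0.028  0.019] op 0.0511
```

View pics/w8.png

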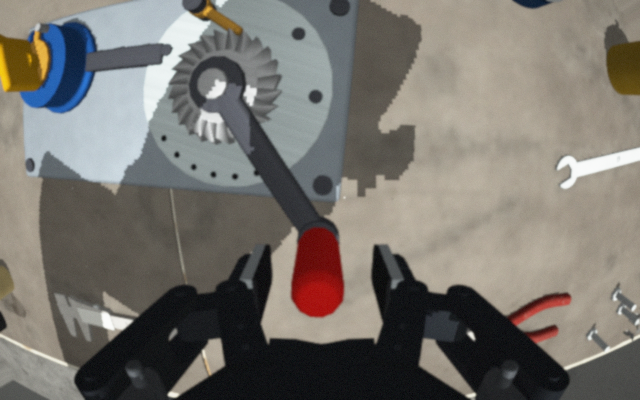

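{"method": "arm_command", "body": {"rows": [{"delta_pos":[0,-0.1,0.8],"rot":[0.2,-0.4,0],"grip":0.5},{"delta_pos":[0,0,0],"rot":[0,0,0],"grip":0.3},{"delta_pos":[0,0,0],"rot":[0,0,0],"grip":0.1},{"delta_pos":[0,0,0],"rot":[0,0,0],"grip":0.1},{"delta_pos":[0,0,0],"rot":[0,0,0],"grip":0.1}], "force": 40}}

```text
t: 10.35
tool_pos: [0.4954, -0.1545, 0.0701]
tcp_rot: [1.0, 0.002, 0.001, 0.001]
force: [-0.1, 0.7, -1.0]
opening: 0.0228
```

```bash
python3 - <<'E'
from h import *
s,R=st()
im,d=ctrl.get_image('wrist'); cv2.imwrite('pics/w9.png',im)
E
```

```text
t 10.35 pos [ 0.4954 -0.1545  0.0701] yawy -89.8 z [ 0.003 -0.001 -1.   ] j [-0.517  0.37   1.818 -0.     0.951  1.049] F [-0.07  0.74 -0.99] M [ 0.099  0.001 -0.023] op 0.0228
```

View pics/w9.png

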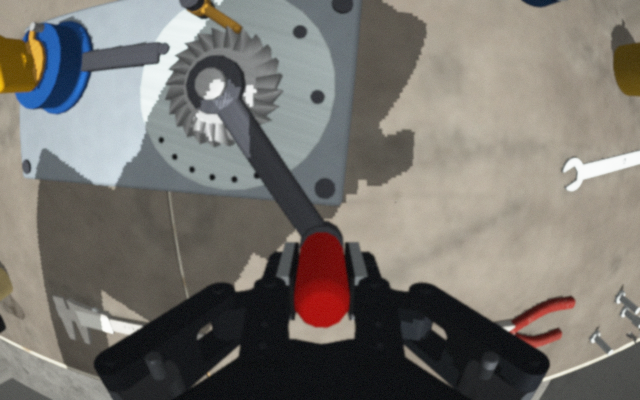

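The handle is firmly gripped at 22.8 mm opening and the lever hasn't moved. Next I'll write a tracker for lever angle and tangential force.

```bash
cat > tr.py <<'E'
from h import *
import sys
T0=np.array([.4954,-.1545]); th0=np.radians(-148.); Cc=T0-.11*np.array([np.cos(th0),np.sin(th0)])
s=ctrl.read_state(); R=Ro.from_quat(s['tcp_rot']).as_matrix(); v=s['tool_pos'][:2]-Cc
th=np.arctan2(v[1],v[0]); adv=(th0-th)%(2*np.pi); adv=adv-2*np.pi if adv>5 else adv
tan=np.array([np.sin(th),-np.cos(th)]); rad=v/np.linalg.norm(v)
print('t',round(s['t'],2),'adv clicks %.3f r %.4f'%(adv/.2618,np.hypot(*v)),'Ftan %.2f Frad %.2f Fz %.2f'%(s['force'][:2]@tan,s['force'][:2]@rad,s['force'][2]),'z %.4f'%s['tool_pos'][2],'tilt',R[:2,2].round(3),'op',round(s['opening'],4))
for n,clk in enumerate([float(a) for a in sys.argv[1:]] or [.15,.3]):
    a=th-clk*.2618; p=Cc+.11*np.array([np.cos(a),np.sin(a)]); d=np.array([*p,.0700])-s['tool_pos']
    print('to +%.2f: tool cm'%clk,(R.T@d*100).round(2))
E
python3 tr.py
```

```text
t 10.4 adv clicks 0.002 r 0.1100 Ftan 1.86 Frad -0.02 Fz 0.32 z 0.0701 tilt [ 0.003 -0.001] op 0.0231
to +0.15: tool cm [-0.22 -0.37  0.01]
to +0.30: tool cm [-0.43 -0.75  0.01]
```

{"method": "arm_command", "body": {"rows": [{"delta_pos":[-0.22,-0.37,0],"rot":[0,0,0],"grip":0.1},{"delta_pos":[-0.22,-0.37,0],"rot":[0,0,0],"grip":0.1}]}}

```text
t: 10.6
tool_pos: [0.4925, -0.1492, 0.0704]
tcp_rot: [1.0, 0.002, 0.003, 0.003]
force: [2.7, -6.4, -5.1]
opening: 0.0228
```

```bash
python3 tr.py
```

```text
t 10.6 adv clicks 0.210 r 0.1098 Ftan -6.91 Frad 0.76 Fz -5.13 z 0.0704 tilt [ 0.006 -0.006] op 0.0228
to +0.15: tool cm [-0.21 -0.38  0.03]
to +0.30: tool cm [-0.4  -0.77  0.03]
```

{"method": "arm_command", "body": {"rows": [{"delta_pos":[-0.21,-0.38,0],"rot":[0,0,0],"grip":0.1},{"delta_pos":[-0.2,-0.39,0],"rot":[0,0,0],"grip":0.1}]}}

```text
t: 10.8
tool_pos: [0.4897, -0.1439, 0.0703]
tcp_rot: [1.0, 0.002, 0.005, 0.005]
force: [2.2, -6.0, -6.0]
opening: 0.0227
```

```bash
python3 tr.py
```

```text
t 10.8 adv clicks 0.417 r 0.1099 Ftan -6.36 Frad 0.68 Fz -6.03 z 0.0703 tilt [ 0.01  -0.011] op 0.0227
to +0.15: tool cm [-0.19 -0.39  0.03]
to +0.30: tool cm [-0.35 -0.79  0.02]
```

{"method": "arm_command", "body": {"rows": [{"delta_pos":[-0.2,-0.39,0],"rot":[0,0,0],"grip":0.1}]}}

```text
t: 10.9
tool_pos: [0.4885, -0.1414, 0.0704]
tcp_rot: [1.0, 0.002, 0.006, 0.007]
force: [2.7, -7.5, -6.0]
opening: 0.0229
```

```bash
python3 tr.py
```

```text
t 10.9 adv clicks 0.515 r 0.1099 Ftan -7.95 Frad 0.59 Fz -6.01 z 0.0704 tilt [ 0.012 -0.013] op 0.0229
to +0.15: tool cm [-0.18 -0.39  0.03]
to +0.30: tool cm [-0.33 -0.8   0.02]
```

{"method": "arm_command", "body": {"rows": [{"delta_pos":[-0.18,-0.39,0],"rot":[0.3,-0.3,0],"grip":0.1}]}}

```text
t: 11.0
tool_pos: [0.4873, -0.1388, 0.0704]
tcp_rot: [1.0, 0.002, 0.004, 0.006]
force: [3.2, -8.1, -7.1]
opening: 0.0227
```

```bash
python3 tr.py
```

```text
t 11.0 adv clicks 0.615 r 0.1099 Ftan -8.67 Frad 0.14 Fz -7.11 z 0.0704 tilt [ 0.008 -0.011] op 0.0227
to +0.15: tool cm [-0.16 -0.4   0.03]
to +0.30: tool cm [-0.3  -0.81  0.03]
```

{"method": "arm_command", "body": {"rows": [{"delta_pos":[-0.17,-0.39,0],"rot":[0.3,-0.3,0],"grip":0.1}]}}

```text
t: 11.1
tool_pos: [0.4863, -0.1364, 0.0704]
tcp_rot: [1.0, 0.002, 0.003, 0.004]
force: [1.8, -7.0, -4.9]
opening: 0.023
```

```bash
python3 tr.py
```

```text
t 11.1 adv clicks 0.703 r 0.1100 Ftan -7.19 Frad 0.91 Fz -4.92 z 0.0704 tilt [ 0.005 -0.009] op 0.023
to +0.15: tool cm [-0.15 -0.41  0.03]
to +0.30: tool cm [-0.28 -0.82  0.03]
```

{"method": "arm_command", "body": {"rows": [{"delta_pos":[-0.16,-0.39,0],"rot":[0.3,-0.3,0],"grip":0.1}]}}

```text
t: 11.2
tool_pos: [0.4851, -0.1337, 0.0703]
tcp_rot: [1.0, 0.003, 0.0, 0.003]
force: [2.6, -6.5, -4.7]
opening: 0.0231
```

```bash
python3 tr.py
```

```text
t 11.2 adv clicks 0.806 r 0.1101 Ftan -7.02 Frad -0.20 Fz -4.73 z 0.0703 tilt [ 0.001 -0.006] op 0.0231
to +0.15: tool cm [-0.12 -0.41  0.03]
to +0.30: tool cm [-0.25 -0.83  0.02]
```

{"method": "arm_command", "body": {"rows": [{"delta_pos":[-0.16,-0.4,0],"rot":[0.3,-0.3,0],"grip":0.1}]}}

```text
t: 11.3
tool_pos: [0.4838, -0.1304, 0.0702]
tcp_rot: [1.0, 0.002, -0.002, 0.001]
force: [0.9, -0.7, -2.7]
opening: 0.0228
```

```bash
python3 tr.py
```

```text
t 11.3 adv clicks 0.929 r 0.1103 Ftan -0.96 Frad -0.62 Fz -2.66 z 0.0702 tilt [-0.003 -0.002] op 0.0228
to +0.15: tool cm [-0.1  -0.42  0.02]
to +0.30: tool cm [-0.2  -0.84  0.02]
```

First click at about 0.87: tangential force fell from 7 to 1 N. Moving on to the second.

{"method": "arm_command", "body": {"rows": [{"delta_pos":[-0.1,-0.42,0],"rot":[0,0,0],"grip":0.1},{"delta_pos":[-0.09,-0.42,0],"rot":[0.1,0,0],"grip":0.1},{"delta_pos":[-0.09,-0.42,0],"rot":[0.2,0,0],"grip":0.1},{"delta_pos":[-0.08,-0.42,0],"rot":[0.2,0,0],"grip":0.1}]}}

```text
t: 11.7
tool_pos: [0.4801, -0.1157, 0.0704]
tcp_rot: [1.0, 0.003, -0.001, -0.0]
force: [0.8, -7.1, -5.4]
opening: 0.0229
```

```bash
python3 tr.py
```

```text
t 11.7 adv clicks 1.454 r 0.1103 Ftan -7.15 Frad 0.47 Fz -5.40 z 0.0704 tilt [-0.002  0.   ] op 0.0229
to +0.15: tool cm [-0.03 -0.43  0.04]
to +0.30: tool cm [-0.08 -0.86  0.04]
```

{"method": "arm_command", "body": {"rows": [{"delta_pos":[-0.06,-0.42,0],"rot":[0.2,0,0],"grip":0.1}]}}

```text
t: 11.8
tool_pos: [0.4795, -0.1125, 0.0703]
tcp_rot: [1.0, 0.004, -0.001, -0.001]
force: [0.3, -7.3, -5.2]
opening: 0.023
```

```bash
python3 tr.py
```

```text
t 11.8 adv clicks 1.568 r 0.1104 Ftan -7.22 Frad 0.80 Fz -5.19 z 0.0703 tilt [-0.002  0.001] op 0.023
to +0.15: tool cm [-0.02 -0.43  0.03]
to +0.30: tool cm [-0.05 -0.86  0.03]
```

{"method": "arm_command", "body": {"rows": [{"delta_pos":[-0.05,-0.42,0],"rot":[0.2,0,0],"grip":0.1}]}}

```text
t: 11.9
tool_pos: [0.4791, -0.1094, 0.0703]
tcp_rot: [1.0, 0.004, -0.0, -0.001]
force: [0.1, -7.7, -5.6]
opening: 0.0234
```

```bash
python3 tr.py
```

```text
t 11.9 adv clicks 1.675 r 0.1104 Ftan -7.64 Frad 0.82 Fz -5.57 z 0.0703 tilt [-0.001  0.002] op 0.0234
to +0.15: tool cm [ 0.   -0.43  0.03]
to +0.30: tool cm [-0.02 -0.87  0.03]
```

{"method": "arm_command", "body": {"rows": [{"delta_pos":[-0.05,-0.42,0],"rot":[0.2,0,0],"grip":0.1}]}}

```text
t: 12.0
tool_pos: [0.4785, -0.1051, 0.0702]
tcp_rot: [1.0, 0.004, -0.0, -0.003]
force: [2.2, -0.1, -3.2]
opening: 0.0229
```

```bash
python3 tr.py
```

```text
t 12.0 adv clicks 1.827 r 0.1105 Ftan -0.24 Frad -2.19 Fz -3.17 z 0.0702 tilt [-0.001  0.005] op 0.0229
to +0.15: tool cm [ 0.03 -0.44  0.03]
to +0.30: tool cm [ 0.03 -0.87  0.03]
```

Second click dropped in by 1.83. On to the third.

{"method": "arm_command", "body": {"rows": [{"delta_pos":[0.03,-0.43,0],"rot":[0,0,0],"grip":0.1},{"delta_pos":[0.03,-0.43,0],"rot":[0,0,0],"grip":0.1},{"delta_pos":[0.04,-0.43,0],"rot":[0,0,0],"grip":0.1},{"delta_pos":[0.05,-0.42,0],"rot":[0.1,0,0],"grip":0.1}]}}

```text
t: 12.4
tool_pos: [0.4783, -0.0883, 0.0703]
tcp_rot: [1.0, 0.005, -0.002, -0.001]
force: [-0.2, -7.1, -3.5]
opening: 0.0232
```

```bash
python3 tr.py
```

```text
t 12.4 adv clicks 2.406 r 0.1107 Ftan -7.13 Frad -0.28 Fz -3.53 z 0.0703 tilt [-0.003  0.003] op 0.0232
to +0.15: tool cm [ 0.11 -0.42  0.03]
to +0.30: tool cm [ 0.17 -0.85  0.03]
```

{"method": "arm_command", "body": {"rows": [{"delta_pos":[0.07,-0.42,0],"rot":[0.1,0,0],"grip":0.1}]}}

```text
t: 12.5
tool_pos: [0.4786, -0.0846, 0.0703]
tcp_rot: [1.0, 0.006, -0.002, -0.001]
force: [-1.8, -8.2, -3.4]
opening: 0.0229
```

```bash
python3 tr.py
```

```text
t 12.5 adv clicks 2.535 r 0.1107 Ftan -8.36 Frad 0.92 Fz -3.43 z 0.0703 tilt [-0.004  0.002] op 0.0229
to +0.15: tool cm [ 0.13 -0.42  0.03]
to +0.30: tool cm [ 0.2  -0.85  0.03]
```

{"method": "arm_command", "body": {"rows": [{"delta_pos":[0.08,-0.42,0],"rot":[0.1,0,0],"grip":0.1}]}}

```text
t: 12.6
tool_pos: [0.479, -0.081, 0.0703]
tcp_rot: [1.0, 0.006, -0.002, -0.001]
force: [-2.2, -7.8, -3.0]
opening: 0.0228
```

```bash
python3 tr.py
```

```text
t 12.6 adv clicks 2.659 r 0.1108 Ftan -8.06 Frad 1.13 Fz -3.03 z 0.0703 tilt [-0.005  0.002] op 0.0228
to +0.15: tool cm [ 0.15 -0.41  0.03]
to +0.30: tool cm [ 0.24 -0.84  0.03]
```

{"method": "arm_command", "body": {"rows": [{"delta_pos":[0.11,-0.41,0],"rot":[0.1,0,0],"grip":0.1}]}}

```text
t: 12.7
tool_pos: [0.4795, -0.0768, 0.0702]
tcp_rot: [1.0, 0.006, -0.003, -0.002]
force: [-2.7, -4.7, -2.3]
opening: 0.0228
```

```bash
python3 tr.py
```

```text
t 12.7 adv clicks 2.805 r 0.1109 Ftan -5.07 Frad 1.86 Fz -2.34 z 0.0702 tilt [-0.005  0.003] op 0.0228
to +0.15: tool cm [ 0.17 -0.41  0.02]
to +0.30: tool cm [ 0.28 -0.83  0.02]
```

{"method": "arm_command", "body": {"rows": [{"delta_pos":[0.03,-0.1,0],"rot":[0,0,0],"grip":0.1}]}}

```text
t: 12.8
tool_pos: [0.4797, -0.0753, 0.0702]
tcp_rot: [1.0, 0.007, -0.003, -0.002]
force: [-0.1, -3.2, -2.6]
opening: 0.023
```

```bash
python3 tr.py; python3 - <<'E'
from h import *
im,d=ctrl.get_image('wrist'); cv2.imwrite('pics/w10.png',im)
E
```

```text
t 12.8 adv clicks 2.857 r 0.1110 Ftan -3.16 Frad -0.52 Fz -2.60 z 0.0702 tilt [-0.006  0.003] op 0.023
to +0.15: tool cm [ 0.19 -0.4   0.02]
to +0.30: tool cm [ 0.3  -0.82  0.02]
```

View pics/w10.png

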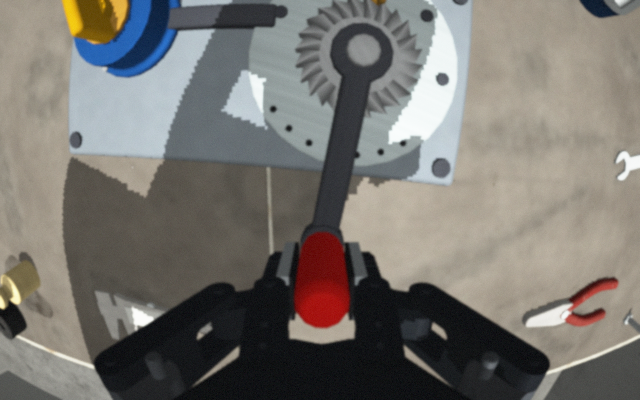

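```bash
python3 - <<'E'
from h import *
s,R=st(); C=cam('wrist')
p=onz('wrist',363,48,.052,C); print(p, 'prev pivot est .5855,-.096')
# base of handle/arm end direction: arm centreline points at z .049
a=onz('wrist',330,200,.049,C); print(a,np.degrees(np.arctan2(*(a-p)[1::-1])), np.degrees(np.arctan2(*(s['tool_pos']-p)[1::-1])),np.linalg.norm((s['tool_pos']-p)[:2]))
# lateral: circle fit to recorded TCP arc
P=np.array([[.4954,-.1545],[.4925,-.1492],[.4897,-.1439],[.4885,-.1414],[.4863,-.1364],[.4838,-.1304],[.4801,-.1157],[.4795,-.1125],[.4791,-.1094],[.4785,-.1051],[.4783,-.0883],[.4786,-.0846],[.479,-.081],[.4795,-.0768],[.4797,-.0753]])
A=np.c_[2*P,np.ones(len(P))];x=np.linalg.lstsq(A,(P**2).sum(1),rcond=None)[0];r=np.sqrt(x[2]+x[:2]@x[:2]);print('fit',x[:2],r)
for q in P[[0,5,9,12,13,14]]:
    print(q,(np.arctan2(*(P[0]-x[:2])[::-1])-np.arctan2(*(q-x[:2])[::-1]))%6.2832/.2618)
E
```

```text
t 12.85 pos [ 0.4797 -0.0751  0.0702] yawy -89.2 z [-0.006  0.003 -1.   ] j [-3.86e-01  3.25e-01  1.89e+00  1.00e-03  9.33e-01  1.17e+00] F [-0.39 -1.03 -2.43] M [-0.377 -0.144 -0.032] op 0.0227
[ 0.58551518 -0.09460329  0.052     ] prev pivot est .5855,-.096
[ 0.5036616  -0.07930965  0.049     ] 169.41680304154534 169.5785408798773 0.10754408944297768
fit [ 0.58916232 -0.09465087] 0.11107939386736856
[ 0.4954 -0.1545] 0.0
[ 0.4838 -0.1304] 0.9205607428829696
[ 0.4785 -0.1051] 1.810415173431549
[ 0.479 -0.081] 2.6409981417964894
[ 0.4795 -0.0768] 2.7864432525287364
[ 0.4797 -0.0753] 2.8384230100877366
```

The tangential force has now fallen to about 1 N, so the third click has dropped (2.7-2.85). Now the fourth, taking finer steps near the end.

{"method": "arm_command", "body": {"rows": [{"delta_pos":[0.12,-0.4,0],"rot":[0,0,0],"grip":0.1},{"delta_pos":[0.13,-0.4,0],"rot":[0,0,0],"grip":0.1},{"delta_pos":[0.15,-0.4,0],"rot":[0,0.1,0],"grip":0.1},{"delta_pos":[0.16,-0.4,0],"rot":[0,0.2,0],"grip":0.1}]}}

```text
t: 13.25
tool_pos: [0.484, -0.0591, 0.0702]
tcp_rot: [1.0, 0.007, -0.002, -0.001]
force: [-2.2, -5.9, -2.3]
opening: 0.023
```

```bash
python3 tr.py
```

```text
t 13.25 adv clicks 3.434 r 0.1110 Ftan -6.30 Frad 0.13 Fz -2.25 z 0.0702 tilt [-0.003  0.001] op 0.023
to +0.15: tool cm [ 0.26 -0.37  0.02]
to +0.30: tool cm [ 0.43 -0.76  0.02]
```

{"method": "arm_command", "body": {"rows": [{"delta_pos":[0.16,-0.36,0],"rot":[0,0.2,0],"grip":0.1}]}}

```text
t: 13.35
tool_pos: [0.4852, -0.0559, 0.0702]
tcp_rot: [1.0, 0.008, -0.0, 0.0]
force: [-2.9, -7.2, -2.0]
opening: 0.0232
```

```bash
python3 tr.py
```

```text
t 13.35 adv clicks 3.551 r 0.1111 Ftan -7.80 Frad 0.12 Fz -2.02 z 0.0702 tilt [-0.001 -0.   ] op 0.0232
to +0.15: tool cm [ 0.27 -0.36  0.02]
to +0.30: tool cm [ 0.46 -0.75  0.02]
```

{"method": "arm_command", "body": {"rows": [{"delta_pos":[0.15,-0.33,0],"rot":[0,0.2,0],"grip":0.1}]}}

```text
t: 13.45
tool_pos: [0.4862, -0.0532, 0.0702]
tcp_rot: [1.0, 0.008, 0.001, 0.001]
force: [-2.6, -8.3, -2.3]
opening: 0.023
```

```bash
python3 tr.py
```

```text
t 13.45 adv clicks 3.652 r 0.1111 Ftan -8.64 Frad -0.78 Fz -2.33 z 0.0702 tilt [ 0.002 -0.002] op 0.023
to +0.15: tool cm [ 0.28 -0.35  0.02]
to +0.30: tool cm [ 0.48 -0.73  0.02]
```

{"method": "arm_command", "body": {"rows": [{"delta_pos":[0.13,-0.28,0],"rot":[0,0.1,0],"grip":0.1}]}}

```text
t: 13.55
tool_pos: [0.4875, -0.0505, 0.0702]
tcp_rot: [1.0, 0.008, 0.002, 0.001]
force: [0.2, -2.3, -1.7]
opening: 0.0228
```

```bash
python3 tr.py
```

```text
t 13.55 adv clicks 3.755 r 0.1111 Ftan -2.00 Frad -1.12 Fz -1.69 z 0.0702 tilt [ 0.004 -0.003] op 0.0228
to +0.15: tool cm [ 0.29 -0.34  0.02]
to +0.30: tool cm [ 0.5  -0.72  0.02]
```

The force fell from 8.6 to 2.0 N, so the fourth click has dropped. I'll hold, then verify.

{"method": "arm_command", "body": {"rows": [{"delta_pos":[0,0,0],"rot":[0,0,0],"grip":0.1},{"delta_pos":[0,0,0],"rot":[0,0,0],"grip":0.1},{"delta_pos":[0,0,0],"rot":[0,0,0],"grip":0.1}]}}

```text
t: 13.85
tool_pos: [0.488, -0.049, 0.0702]
tcp_rot: [1.0, 0.008, 0.002, 0.001]
force: [1.6, -1.1, -3.2]
opening: 0.023
```

```bash
python3 tr.py; python3 - <<'E'
from h import *
im,d=ctrl.get_image('wrist'); cv2.imwrite('pics/w11.png',im); print(ctrl.read_state()['qvel'].round(4))
t,d=ctrl.get_image('top'); cv2.imwrite('pics/top2c.png',cv2.resize(t[150:245,265:395],None,fx=6,fy=6,interpolation=cv2.INTER_CUBIC)); cv2.imwrite('pics/top2.png',t)
E
```

```text
t 13.85 adv clicks 3.807 r 0.1112 Ftan -0.36 Frad -1.88 Fz -3.23 z 0.0702 tilt [ 0.004 -0.001] op 0.023
to +0.15: tool cm [ 0.3  -0.33  0.02]
to +0.30: tool cm [ 0.52 -0.71  0.02]
[-0.004  -0.0004  0.0009  0.0016  0.0002 -0.0003]
```

View pics/w11.png

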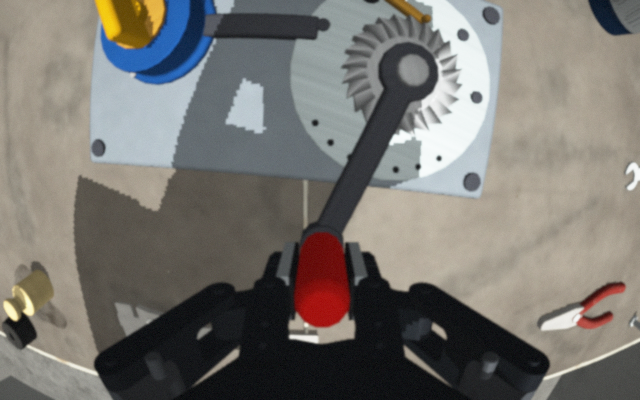

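View pics/top2.png

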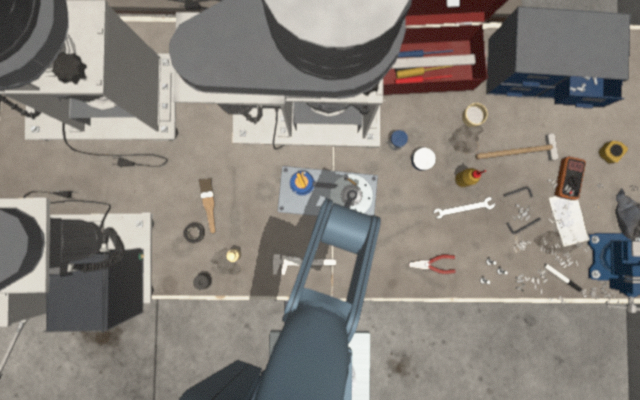

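```bash
python3 - <<'E'
from h import *
s,R=st(); C=cam('wrist')
p=onz('wrist',411,71,.052,C); a=onz('wrist',333,210,.049,C); print(p,np.degrees(np.arctan2(*(a-p)[1::-1])),'from pivot est',np.degrees(np.arctan2(*(s['tool_pos'][:2]-[.5893,-.0946])[::-1])),np.degrees(np.arctan2(*(np.array([.4954,-.1545])-[.5893,-.0946])[::-1])))
im=cv2.imread('pics/w11.png');cv2.imwrite('pics/w11c.png',cv2.resize(im[0:140,300:500],None,fx=4,fy=4,interpolation=cv2.INTER_CUBIC))
im=cv2.imread('pics/w9.png');cv2.imwrite('pics/w9c.png',cv2.resize(im[0:140,110:310],None,fx=4,fy=4,interpolation=cv2.INTER_CUBIC))
E
```

```text
t 13.95 pos [ 0.488  -0.049   0.0702] yawy -89.1 z [ 0.004 -0.001 -1.   ] j [-3.280e-01  3.260e-01  1.887e+00  1.000e-03  9.230e-01  1.226e+00] F [ 1.9  -0.47 -3.25] M [-0.118 -0.226  0.021] op 0.0231
[ 0.58378889 -0.09407668  0.052     ] 153.25237152797578 from pivot est 155.77043586936406 -147.46568058470135
```

View pics/w11c.png

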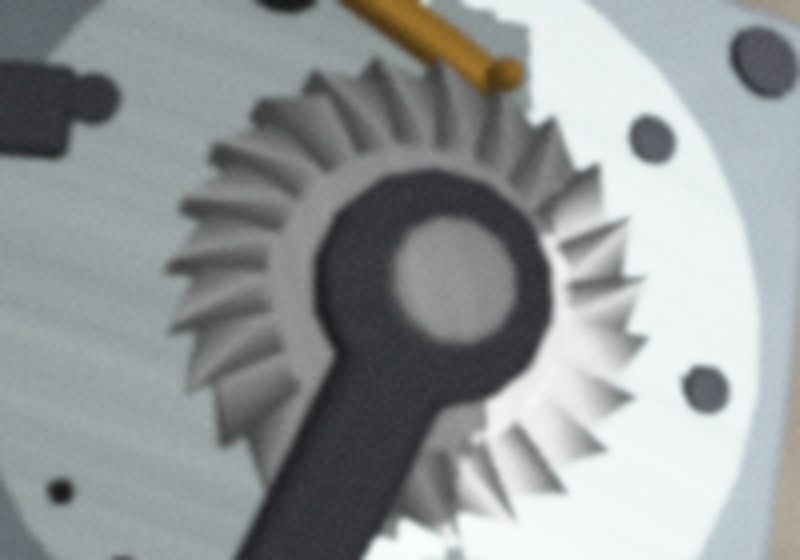

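View pics/w9c.png

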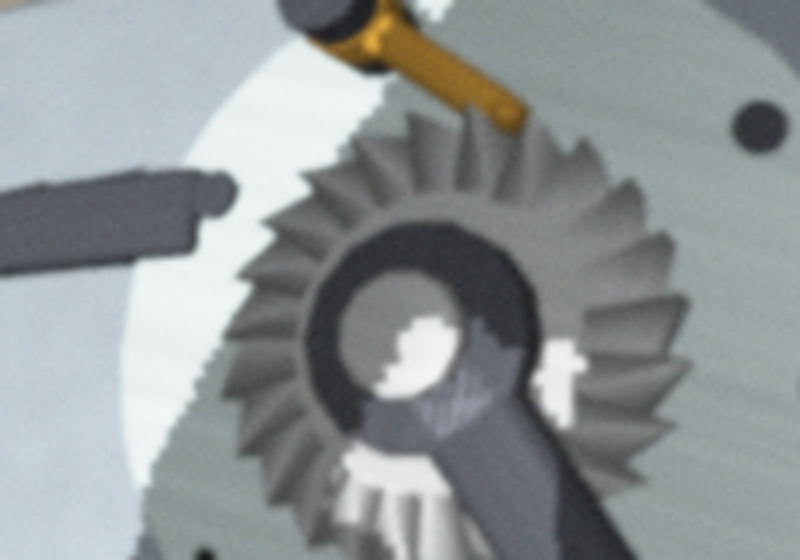

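```bash
python3 - <<'E'
from h import *
im,d=ctrl.get_image('wrist'); C=cam('wrist'); cv2.imwrite('pics/w12.png',im)
cv2.imwrite('pics/w12c.png',cv2.resize(im[0:70,370:470],None,fx=8,fy=8,interpolation=cv2.INTER_CUBIC))
im=cv2.imread('pics/w10.png');cv2.imwrite('pics/w10c.png',cv2.resize(im[0:70,320:420],None,fx=8,fy=8,interpolation=cv2.INTER_CUBIC))
im=cv2.imread('pics/w9.png');cv2.imwrite('pics/w9d.png',cv2.resize(im[0:70,190:290],None,fx=8,fy=8,interpolation=cv2.INTER_CUBIC))
st()
E
```

```text
t 14.0 pos [ 0.488  -0.0491  0.0702] yawy -89.1 z [ 0.004 -0.001 -1.   ] j [-3.280e-01  3.260e-01  1.887e+00  1.000e-03  9.230e-01  1.226e+00] F [ 1.01 -0.66 -3.76] M [-0.048 -0.234  0.023] op 0.023
```

View pics/w12c.png

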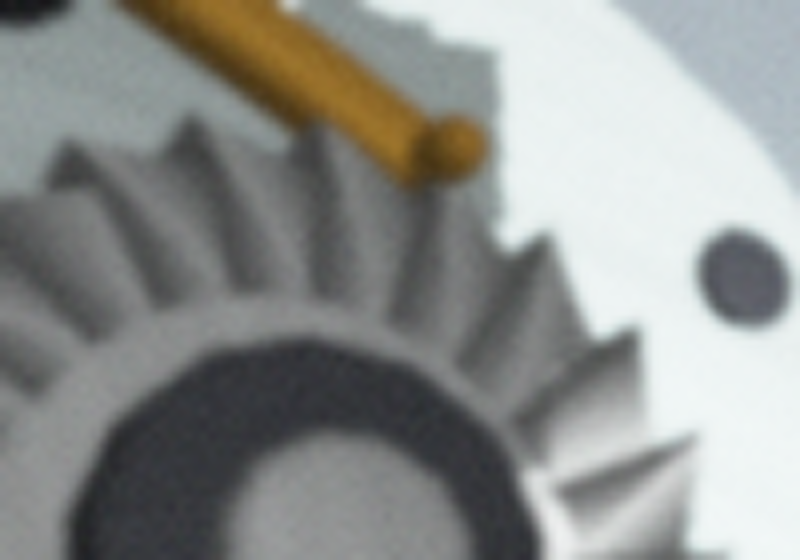

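View pics/w9d.png

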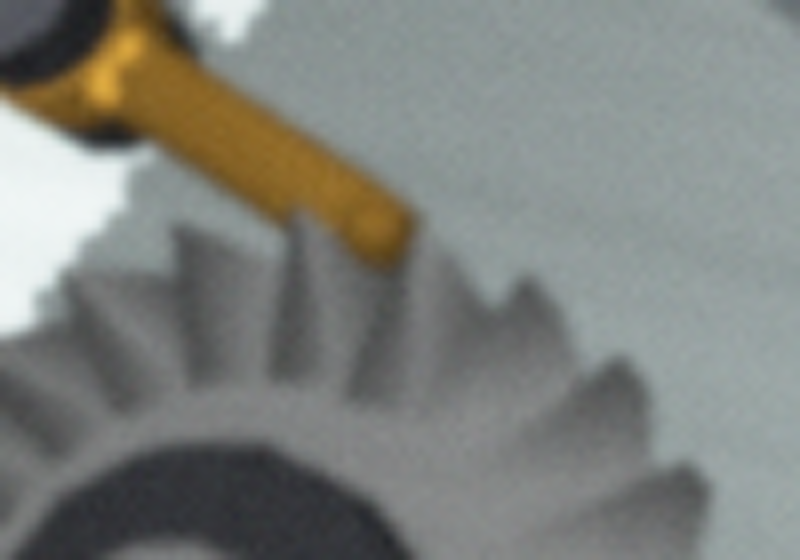

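```bash
python3 - <<'E'
from h import *
C=cam('wrist')
g=lambda x,y:(x/8+370-.44,y/8-.44)
for nm,a,b in [('low',(130,8),(410,188)),('up',(275,8),(440,122))]:
    A=onz('wrist',*g(*a),.044,C);B=onz('wrist',*g(*b),.044,C);print(nm,A,B,np.degrees(np.arctan2(*(B-A)[1::-1])))
print('tip',onz('wrist',*g(480,148),.044,C),'tooth',onz('wrist',*g(545,235),.044,C),onz('wrist',*g(320,125),.044,C),'piv',onz('wrist',411,71,.052,C))
# predicted px of the seated tip
E
```

```text
low [ 0.62541639 -0.08207857  0.044     ] [ 0.61395738 -0.10211321  0.044     ] -119.76781602131796
up [ 0.62670016 -0.09246551  0.044     ] [ 0.61942533 -0.10445209  0.044     ] -121.25415272514493
tip [ 0.61784929 -0.10742796  0.044     ] tooth [ 0.61185035 -0.11226408  0.044     ] [ 0.61791983 -0.09556778  0.044     ] piv [ 0.58377764 -0.09410151  0.052     ]
```

View pics/w10c.png

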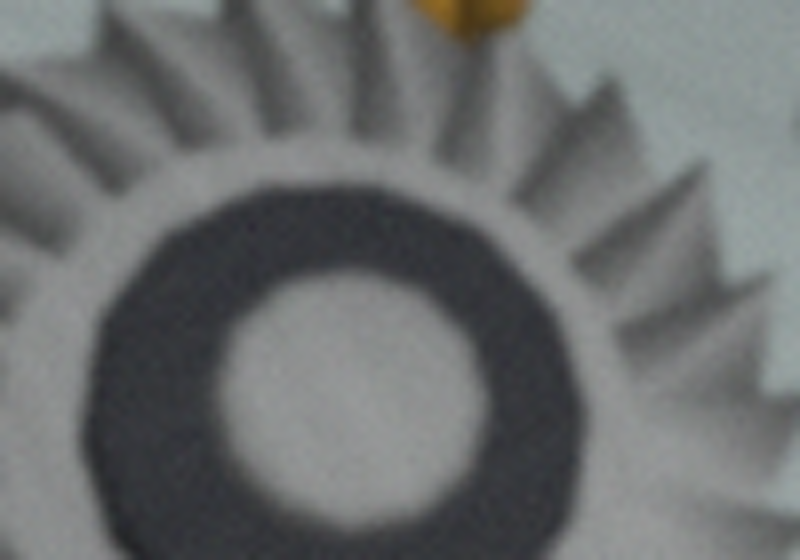

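```bash
python3 - <<'E'
from h import *
s,R=st(); c,Rc,t,f=cam('wrist')
Rct=Rc@R; tct=Rc@s['tool_pos']+t   # tool->cam
q=Ro.from_quat([1.0,.002,.001,.001]).as_matrix(); p=np.array([.4954,-.1545,.0701])
R9=Rct@q.T; t9=tct-R9@p; C9=(c,R9,t9,f)
g=lambda x,y:(x/8+190-.44,y/8-.44)
for nm,a,b in [('low',(170,160),(375,268)),('up',(210,68),(415,208))]:
    A=onz('wrist',*g(*a),.044,C9);B=onz('wrist',*g(*b),.044,C9);print(nm,A,B,np.degrees(np.arctan2(*(B-A)[1::-1])))
print('tip',onz('wrist',*g(413,222),.044,C9),'teeth',onz('wrist',*g(525,280),.044,C9),onz('wrist',*g(300,215),.044,C9),'piv',onz('wrist',212,83,.052,C9))
E
```

```text
t 14.0 pos [ 0.488  -0.0491  0.0702] yawy -89.1 z [ 0.004 -0.001 -1.   ] j [-3.280e-01  3.260e-01  1.887e+00  1.000e-03  9.230e-01  1.226e+00] F [ 1.01 -0.66 -3.76] M [-0.048 -0.234  0.023] op 0.023
low [ 0.62304671 -0.09187505  0.044     ] [ 0.61306157 -0.10731057  0.044     ] -122.89855675537191
up [ 0.6298837  -0.09458875  0.044     ] [ 0.61728303 -0.11006304  0.044     ] -129.15584700350385
tip [ 0.61624388 -0.10994818  0.044     ] teeth [ 0.61127705 -0.11795487  0.044     ] [ 0.61761092 -0.10175085  0.044     ] piv [ 0.58448986 -0.09615021  0.052     ]
```

The force says the fourth click dropped, but the pawl image is ambiguous: the tooth looks close under the tip. A small nudge well short of the fifth click will settle it.

{"method": "arm_command", "body": {"rows": [{"delta_pos":[0.07,-0.13,0],"rot":[0,0,0],"grip":0.1}]}}

```text
t: 14.1
tool_pos: [0.4886, -0.0478, 0.0701]
tcp_rot: [1.0, 0.008, 0.002, 0.001]
force: [0.7, -2.0, -1.8]
opening: 0.023
```

```bash
python3 tr.py
```

```text
t 14.1 adv clicks 3.855 r 0.1112 Ftan -1.52 Frad -1.49 Fz -1.81 z 0.0701 tilt [ 0.004 -0.001] op 0.023
to +0.15: tool cm [ 0.31 -0.33  0.02]
to +0.30: tool cm [ 0.52 -0.7   0.02]
```

{"method": "arm_command", "body": {"rows": [{"delta_pos":[0.07,-0.13,0],"rot":[0,0,0],"grip":0.1}]}}

```text
t: 14.2
tool_pos: [0.4892, -0.0464, 0.0702]
tcp_rot: [1.0, 0.008, 0.002, 0.001]
force: [1.4, 0.5, -2.3]
opening: 0.0227
```

```bash
python3 tr.py; python3 - <<'E'
from h import *
im,d=ctrl.get_image('wrist'); C=cam('wrist'); cv2.imwrite('pics/w13.png',im)
cv2.imwrite('pics/w13c.png',cv2.resize(im[0:80,370:470],None,fx=7,fy=7,interpolation=cv2.INTER_CUBIC))
E
```

```text
t 14.2 adv clicks 3.906 r 0.1112 Ftan 1.13 Frad -1.03 Fz -2.34 z 0.0702 tilt [ 0.004 -0.001] op 0.0227
to +0.15: tool cm [ 0.31 -0.32  0.02]
to +0.30: tool cm [ 0.54 -0.69  0.02]
```

View pics/w13c.png

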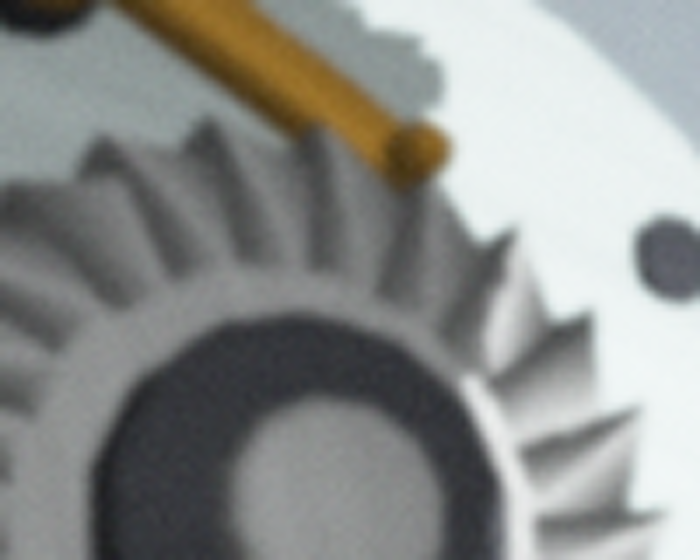

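The lever moves freely: 0–1.5 N, where lifting the pawl would need 4 N or more. So the fourth click is in. I'll settle and hand in.

{"method": "arm_command", "body": {"rows": [{"delta_pos":[0,0,0],"rot":[0,0,0],"grip":0.1},{"delta_pos":[0,0,0],"rot":[0,0,0],"grip":0.1},{"delta_pos":[0,0,0],"rot":[0,0,0],"grip":0.1}]}}

```text
t: 14.55
tool_pos: [0.4901, -0.0449, 0.0702]
tcp_rot: [1.0, 0.008, 0.003, -0.001]
force: [1.3, 0.6, -2.6]
opening: 0.023
```

```bash
python3 tr.py; python3 - <<'E'
from h import *
print(ctrl.read_state()['qvel'].round(4)); im,d=ctrl.get_image('side'); cv2.imwrite('pics/side2.png',cv2.resize(im[150:270,220:440],None,fx=3.5,fy=3.5,interpolation=cv2.INTER_CUBIC))
E
```

```text
t 14.55 adv clicks 3.966 r 0.1112 Ftan 1.13 Frad -0.90 Fz -2.64 z 0.0702 tilt [0.006 0.001] op 0.023
to +0.15: tool cm [ 0.32 -0.32  0.02]
to +0.30: tool cm [ 0.54 -0.69  0.02]
[ 0.0018  0.0033 -0.0011  0.0025 -0.0012 -0.0005]
```

View pics/side2.png

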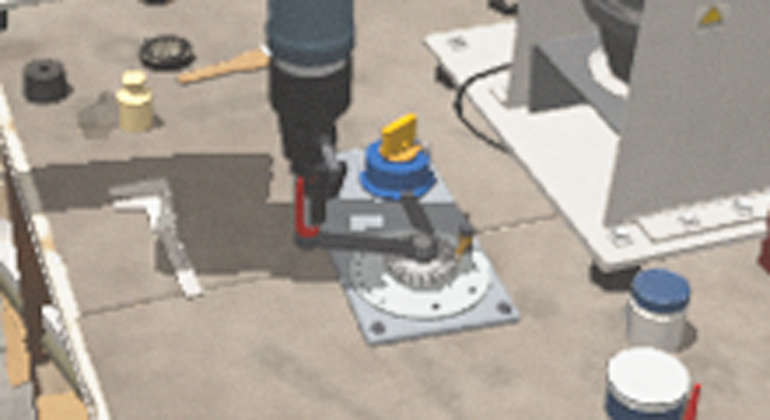

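```bash
python3 - <<'E'
from h import *
st(); print(ctrl.sign_off())
E
```

```text
t 14.6 pos [ 0.4901 -0.0449  0.0702] yawy -89.1 z [ 0.006  0.001 -1.   ] j [-0.321  0.328  1.884  0.004  0.924  1.233] F [ 2.38 -0.02 -3.02] M [ 0.091 -0.303  0.009] op 0.0231
the job is handed in; nothing more can be done
None
```

The job is handed in at 14.6 s: the key is on its stop, and the lever is four clicks on, with the gripper still holding the red handle at rest.

- **Key:** I turned it about 129° clockwise in one grasp. The moment then jumped from 0.13 to over 3 N m, which is the stop. I unwound the twist before letting go. A wrist picture then showed the key's tab against its stop post.
- **Lever:** Four force drops came at about 0.87, 1.75, 2.8 and 3.7 clicks, and the fourth fell from 8.6 to 2.0 N. The lever ended at about 3.97 clicks by the tool's path, with roughly 1 N along the push direction and the joints at rest.
- **Loose things:** None looked disturbed in the last top and side pictures, but I did not measure them again.

**Checks that disagreed:**
- **Pawl picture:** After the fourth drop, the wrist picture made the pawl look about 2 mm higher than at the start, with the teeth 0.35 to 0.45 of a click short of seated. The tool's path said only about 0.2 short.
- **Nudge to settle it:** I moved about 0.1 click further on, still well before the fifth click. The lever went freely at 1.5 N or less, so I took the force reading as right. The pawl looked the same in the picture after that, so the images do not confirm that it is seated.
- **Drift:** The tool crept about 0.06 click further forward over the last hold rows.

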